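# Shut the tote's gate and hold the test plugs tipped into the gate corner

## Task

The sample tote has been loaded with four beech plugs: first slide the gate of its pour opening fully shut while the tote stands on the bench. Then lift the tote by its handle, tip it steeply towards the corner beside the gate until all four plugs have slid together into that corner, and finish holding it still there in the gripper, tipped and well clear of the bench and of everything else. Spill no plug and leave the other things on the bench where they are; do not put the tote down or let go.

Things in the scene. Friction and masses are not known exactly. Their poses are not given: they have to be found in the camera images.
- tote: open grey tote, about 0.5 kg, loose on the bench. Outside 200 (x) x 160 (y) x 62 (z) mm, walls and floor 5 mm, origin at the centre of its underside, z up. Steel end posts (30 mm wide, at x = +-104 mm) carry a handle bar over the middle. Only the handle and the gate's tab rise above the rim. Start yaw -0.8 to 0.4 rad
- tote_handle (a point): middle of the handle bar, 130 mm over the tote's underside, axes as the tote's. The wooden bar runs along x, 216 mm long, 16 mm wide (y), 24 mm tall (z 118 to 142 mm): grip it across y from above. It is nearly over the tote's centre of mass, some 85 mm below it
- gate (a joint): slide gate on the outside of the tote's -y wall, an aluminium plate 58 mm wide, 46 tall, 4 thick with a black tab. In m: 0 = fully shut, grows towards the tote's +x as it opens, 0.055 = wide open, stops at both ends. Stays where it is left: about 1 N of friction, no spring
- gate_tab (a point): grip point of the gate's upright tab, 88 mm over the tote's underside, at tote x = -65 mm + gate opening, y = -88 mm; axes as the tote's. The tab is 14 x 14 mm, z from 50 to 104 mm (42 mm above the rim), outside the -y wall
- gate_corner (a point): inner floor corner where the -x and -y walls meet: tote coordinates (-95, -75, 5) mm. The pour opening is in the -y wall right beside it: x from -90 to -40 mm, z from 5 to 47 mm; the gate covers it when shut
- corner_end (a point): the outer lower corner at the other end of the -x wall: tote coordinates (-100, 80, 0) mm
- corner_side (a point): the outer lower corner at the other end of the -y wall: tote coordinates (100, -80, 0) mm
- corner_under (a point): the outer lower corner of the tote below it: tote coordinates (-100, -80, 0) mm
- plug1: loose beech test plug, an upright disc 30 mm across and 20 mm tall, 11 g, lying on the tote's floor; origin at the centre of its underside. It begins to slide when the floor slopes by 12 to 17 degrees, and along a wall it needs a steeper slope; tipping the tote 35 to 40 degrees straight towards the gate corner brings it there
- plug2: loose beech test plug, an upright disc 30 mm across and 20 mm tall, 11 g, lying on the tote's floor; origin at the centre of its underside. It begins to slide when the floor slopes by 12 to 17 degrees, and along a wall it needs a steeper slope; tipping the tote 35 to 40 degrees straight towards the gate corner brings it there
- plug3: loose beech test plug, an upright disc 30 mm across and 20 mm tall, 11 g, lying on the tote's floor; origin at the centre of its underside. It begins to slide when the floor slopes by 12 to 17 degrees, and along a wall it needs a steeper slope; tipping the tote 35 to 40 degrees straight towards the gate corner brings it there
- plug4: loose beech test plug, an upright disc 30 mm across and 20 mm tall, 11 g, lying on the tote's floor; origin at the centre of its underside. It begins to slide when the floor slopes by 12 to 17 degrees, and along a wall it needs a steeper slope; tipping the tote 35 to 40 degrees straight towards the gate corner brings it there
- jar: closed glass jar, 54 mm across, 75 mm tall, standing beside the tote (bystander); origin at the centre of its underside
- oak_block: dark wooden block 60 x 40 x 30 mm, lying beside the tote (bystander); origin at the centre of its underside
- weigh_cup: small aluminium cup, 60 mm across, 35 mm tall, standing on the gate side of the tote (bystander); origin at the centre of its underside
- sieve: steel test sieve, a round pan 150 mm across, 45 mm tall (bystander); origin at the centre of its underside
- brush: sieve brush 180 mm long, lying flat (bystander); origin at the centre of its underside
- wash_bottle: white plastic bottle, 60 mm across, 150 mm tall (bystander); origin at the centre of its underside
- balance: bench balance 240 x 200 x 76 mm, fixed on the bench (bystander); origin at the centre of its underside

How it is judged:
By the outcome, as a careful person would: the job done as asked, in the order asked, and still so for the second after the job is handed in, while the arm keeps its last pose, push and grip.
It also fails if it takes over 48 s, if anything falls off the work surface, if the arm or the gripper's body presses on something with over 40 N, if the wrist force passes 120 N, or if a joint passes its speed limit or range.

## Robot

A 6-joint arm with a two-finger parallel gripper is mounted at the origin on the work surface. World frame = base frame: x ahead of the robot, y to its left, z up, the work surface at z = 0. Lengths are in m, angles in rad, forces in N, time in s.
With the tool pointing down it reaches from about 0.375 to 0.975 m from the base axis. Payload 3.8 kg.
Tool frame: the origin (TCP) lies at the very end of the fingers, on their centre line; the grasp point (between the pads) lies 19 mm behind it (arm.tcp_to_grasp is the distance from the TCP to the grasp point, in m); z points along the fingers, y is the direction in which the jaws open and shut (so a half turn about z gives the same grasp; the last joint's range is limited). The gripper opens to 88 mm and grips with 3 to 60 N. Pads are 18 mm wide; open, the fingers measure 123 mm over their backs; the gripper's body (75 mm by 187 mm) begins 45 mm behind the grasp point.
Start: joints at [1.089, 0.264, 1.604, -0, 1.274, -0.037], TCP at [0.29, 0.609, 0.239] pointing down, gripper open.
Joint ranges: [-2.63, 2.63], [-0.94, 2.18], [0.31, 2.57], [-1.31, 4.45], [0, 2.66], [-2.55, 2.55]. Speed limits (rad/s): [2.57, 2.57, 3.14, 3.14, 3.14, 3.14].

## Interface

Orientations are given as [roll, pitch, yaw] about the fixed x, y, z axes, in that order (R = Rz(yaw) Ry(pitch) Rx(roll)).
In Python, from rig import arm gives the robot as it stands.
- The arm moves only by the shell command python3 -m inch 'ROWS'. ROWS is JSON, a list of rows, each an object with "claw": the closure, from -1 (fully open) to 1 (shut), so that 0 is half open; "travel": the shift along the tool's x, y, z in m, a list of three; "yaw": the turn about the tool's z in rad. A call has 1 to 10 rows; each row is the pose to reach, as a shift and turn from the pose commanded when the call began, along the tool's axes at that moment; what a row does not reach only later rows make up. A row lasts 1/8 s, in which the tool goes at most 62.5 mm and 10.7 degrees, less where a joint would pass 70% of its speed; a pose out of reach is approached as far as the arm can. A call with a gripper value outside its range is refused whole. The fingers move at their own pace and stop on an object; the grip force is fixed at half the most. Time passes only in rows, so rows that repeat a pose let the fingers close. It gives the time, the measured TCP pose, the force and the opening at its end, in the units of the state.
- arm.get_obs(): the state, without advancing time (a new reading comes with each control period).
- arm.snapshot(name): name is "side" or "top" or "wrist"; returns a dict with "pixels" (480x640x3 uint8, red, green, blue), "fx", "fy", "cx", "cy" (pixels), "k1" (the pictures are not rectified: a ray, as slopes to the right and down, at radius r is drawn at 1 + k1 r^2 times it, then the intrinsics apply), "view" (4x4, takes a point from world to camera coordinates); the wrist camera has in their place "tool_from_camera" (4x4, takes a point from camera to tool coordinates, whose origin is the TCP and whose axes are the flange's). Camera axes: x right, y down, z forward; pixel columns grow to the right and rows downward; lengths in m; the calibration is good to about 2 mm. A picture is of the moment at which its call begins: read the wrist's pose just before it. There is no depth.
- arm.job_done(): hands the job in, once; it reports no verdict.
The state is a dict: "time_s": time; "qpos": joint angles; "qvel": joint speeds; "joint_efforts": joint torques, N m; "position": TCP position; "tcp_rot": TCP orientation; "wrist_force": force on the tool from outside, world axes, zero at the start; "moment": the same for the moment, N m; "width": finger opening in m.
Only numpy, scipy, OpenCV 4.12 (cv2) and the standard library are available. Lean on these libraries where they do the work, as an engineer would, in place of code of your own. Each camera call takes 0.05 s, during which the arm holds its last target.

## Working session

There is one attempt and no reset: what is moved stays moved. The work goes in short steps, Python scripts to look and compute and a shell command to move; the robot and the scene stay as the last step left them, time stands still between calls to the robot, and variables do not carry over. Pictures are saved under pics/ and viewed, and the job is handed in when it is done.

```bash
ls; mkdir -p pics; cat > h.py <<'E'
import numpy as np, cv2
from rig import arm
def snap(n,out):
    s=arm.snapshot(n); cv2.imwrite('pics/'+out+'.png',cv2.cvtColor(s['pixels'],cv2.COLOR_RGB2BGR)); 
    np.save('pics/'+out+'.npy',{k:v for k,v in s.items()},allow_pickle=True); return s
def load(out): return np.load('pics/'+out+'.npy',allow_pickle=True).item()
def ray(s,u,v,W=None):
    K=np.array([[s['fx'],0,s['cx']],[0,s['fy'],s['cy']],[0,0,1.]])
    p=cv2.undistortPoints(np.array([[[u,v]]],float),K,np.array([s['k1'],0,0,0,0.]),).ravel()
    d=np.array([p[0],p[1],1.])
    M=np.linalg.inv(np.array(s['view'])) if W is None else W
    return M[:3,3], M[:3,:3]@d
def onz(s,u,v,z,W=None):
    o,d=ray(s,u,v,W); return o+d*(z-o[2])/d[2]
def proj(s,P,W=None):
    V=np.array(s['view']) if W is None else np.linalg.inv(W)
    q=V[:3,:3]@np.array(P)+V[:3,3]; x,y=q[0]/q[2],q[1]/q[2]; f=1+s['k1']*(x*x+y*y)
    return np.array([s['fx']*x*f+s['cx'],s['fy']*y*f+s['cy']])
def tri(s1,p1,s2,p2):
    o1,d1=ray(s1,*p1);o2,d2=ray(s2,*p2)
    t=np.linalg.lstsq(np.c_[d1,-d2],o2-o1,rcond=None)[0]
    a=o1+d1*t[0];b=o2+d2*t[1]; return (a+b)/2,np.linalg.norm(a-b)
E
python3 - <<'E'
from h import *
print(arm.get_obs())
for n in ['side','top','wrist']:
    s=snap(n,n+'0'); print(n,{k:v for k,v in s.items() if k!='pixels'})
E
python3 -m inch --help | head -40
```

```text
pics
{'time_s': 0.0, 'qpos': array([ 1.08908338e+00,  2.64754686e-01,  1.60536105e+00,  2.89518193e-06,
        1.27366283e+00, -3.68886486e-02]), 'qvel': array([-0.00042671,  0.00068666,  0.0006454 ,  0.00054657,  0.00034179,
        0.00058867]), 'joint_efforts': array([-3.07330665e-04, -5.02120578e+01, -3.56865585e+01,  7.26178894e-02,
        2.95142457e-02, -1.59104961e-04]), 'position': array([0.29012366, 0.60869973, 0.23739394]), 'tcp_rot': array([-3.13940833e+00, -8.33817028e-05,  2.69676741e+00]), 'wrist_force': array([-0.42301163,  0.04840603,  0.5913023 ]), 'moment': array([ 0.01166185,  0.01414613, -0.05998577]), 'width': 0.08809715343759453}
side {'fx': 449.20566018311075, 'fy': 449.20566018311075, 'cx': 317.67236315535575, 'cy': 229.15728133515518, 'k1': 0.039634876125807295, 'view': array([[ 0.96051975, -0.27780298, -0.01507692, -0.51478113],
       [-0.15880576, -0.50297118, -0.84958856,  0.17066194],
       [ 0.22843498,  0.8184409 , -0.52723046,  1.05329623],
       [ 0.        ,  0.        ,  0.        ,  1.        ]])}
top {'fx': 510.6756580086994, 'fy': 510.67565
[... 183 characters left out ...]
1063442, -0.09946571,  0.54156797],
       [ 0.09935792, -0.01022559, -0.99499922,  1.28288323],
       [ 0.        ,  0.        ,  0.        ,  1.        ]])}
wrist {'fx': 404.35625841080684, 'fy': 404.35625841080684, 'cx': 319.64989482422163, 'cy': 236.2822181923094, 'k1': -0.027992632648273924, 'tool_from_camera': array([[ 1.20653368e-04, -9.63225599e-01, -2.68693936e-01,
         6.96583738e-02],
       [ 9.99999992e-01,  1.06513948e-04,  6.72006429e-05,
        -5.90228596e-04],
       [-3.61097276e-05, -2.68693942e-01,  9.63225604e-01,
        -1.46554535e-01],
       [ 0.00000000e+00,  0.00000000e+00,  0.00000000e+00,
         1.00000000e+00]])}invalid input: not JSON, or not a number
```

View pics/top0.png

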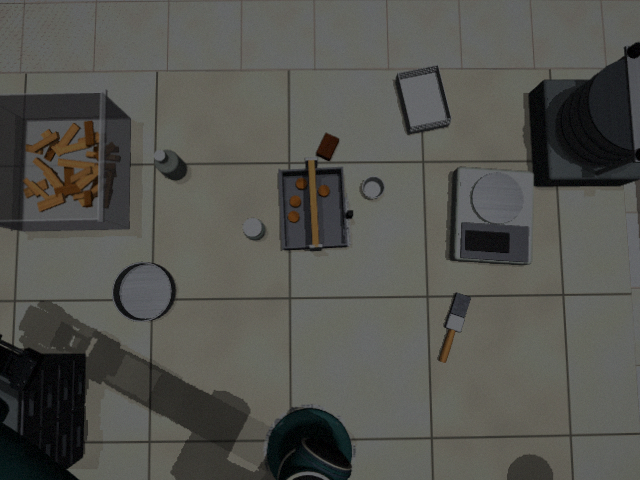

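View pics/side0.png

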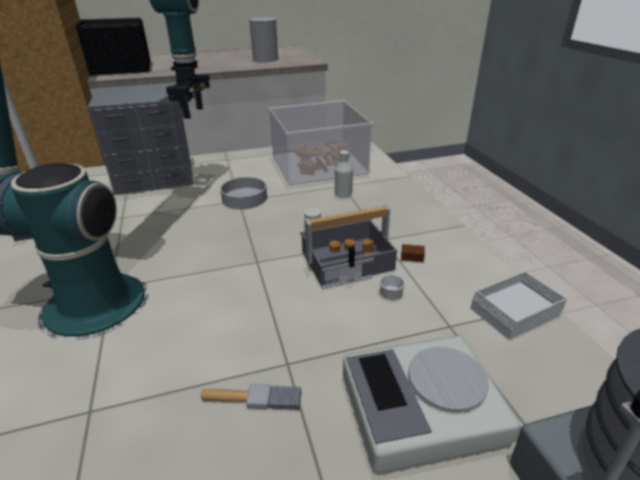

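```bash
python3 - <<'E'
from h import *
s=load('top0'); im=s['pixels']
c=im[140:270,220:400]; cv2.imwrite('pics/topc.png',cv2.resize(cv2.convertScaleAbs(cv2.cvtColor(c,cv2.COLOR_RGB2BGR),alpha=2.0),None,fx=4,fy=4,interpolation=cv2.INTER_CUBIC))
hsv=cv2.cvtColor(im,cv2.COLOR_RGB2HSV)
m=cv2.inRange(hsv,(8,90,60),(25,255,255)); m[:150]=0;m[260:]=0;m[:,:270]=0;m[:,360:]=0
n,l,st,ce=cv2.connectedComponentsWithStats(m)
for i in range(1,n):
    if st[i,4]>15: print(st[i],ce[i])
i=1+np.argmax(st[1:,4]); r=cv2.minAreaRect(np.argwhere(l==i)[:,::-1].astype(np.float32)); print(r)
print(onz(s,*r[0],0.142))
b=cv2.boxPoints(r); print([onz(s,*p,0.142).round(3) for p in b])
s=load('side0'); c=s['pixels'][190:310,280:440]; cv2.imwrite('pics/sidec.png',cv2.resize(cv2.cvtColor(c,cv2.COLOR_RGB2BGR),None,fx=5,fy=5,interpolation=cv2.INTER_CUBIC))
E
```

```text
[308 160  11  87 584] [313.1010274  202.42979452]
[296 178   8  11  71] [299.70422535 182.76056338]
[318 185  11  11  94] [323.26595745 189.77659574]
[290 195  11  11  93] [294.70967742 200.33333333]
[288 211  11  11  99] [293.07070707 215.91919192]
((313.1063232421875, 202.9672088623047), (86.36041259765625, 6.854857444763184), 86.90594482421875)
[ 0.60971532 -0.01638024  0.142     ]
[array([ 0.713, -0.004,  0.142]), array([ 0.714, -0.02 ,  0.142]), array([ 0.508, -0.029,  0.142]), array([ 0.507, -0.013,  0.142])]
```

View pics/topc.png

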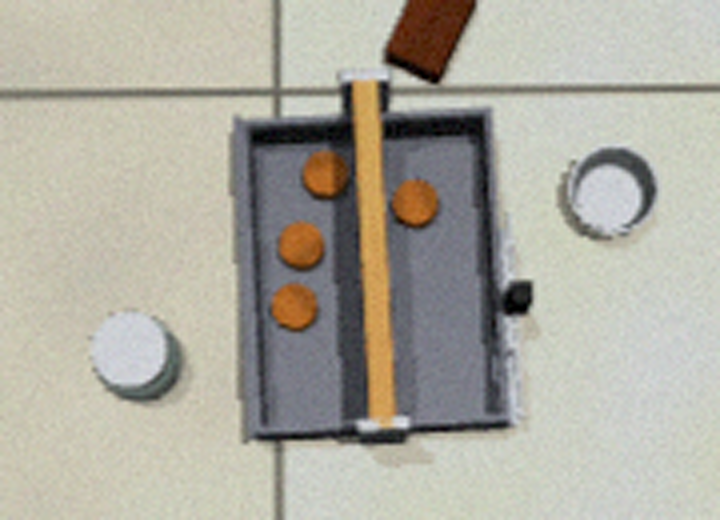

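View pics/sidec.png

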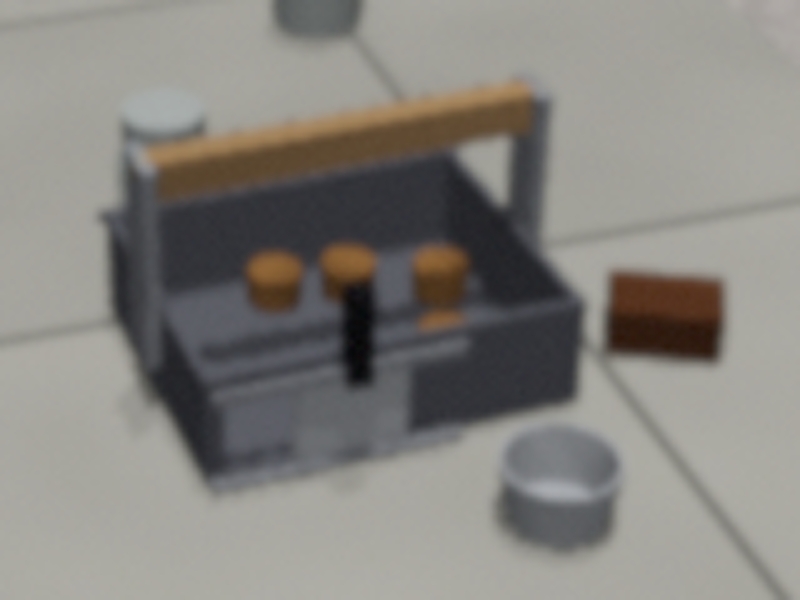

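```bash
cat >> h.py <<'E'
from scipy.spatial.transform import Rotation as Ro
def plan(target,yaww=None):
    o=arm.get_obs(); R=Ro.from_euler('xyz',o['tcp_rot']).as_matrix()
    t=R.T@(np.array(target)-o['position']); out=t.round(4).tolist()
    y=None if yaww is None else -((yaww-o['tcp_rot'][2]+np.pi)%(2*np.pi)-np.pi)
    print('at',o['position'].round(4),o['tcp_rot'].round(3),'travel',out,'yaw',y)
E
python3 - <<'E'
from h import *
s=load('top0')
C=np.array([0.6105,-0.0165]);yaw=.045
R=np.array([[np.cos(yaw),-np.sin(yaw)],[np.sin(yaw),np.cos(yaw)]])
p=onz(s,348.3,212.7,.104); print('tab',p, 'in tote',R.T@(p[:2]-C))
a=load('side0'); q,e=tri(s,(348.3,212.7),a,(280+358/5,190+290/5)); print(q,e)
for n,P in dict(hx=(.104,0,.142),hmx=(-.104,0,.142),cu=(-.1,-.08,.062),c2=(.1,-.08,.062),c3=(.1,.08,.062),c4=(-.1,.08,.062)).items():
    w=np.r_[R@np.array(P[:2])+C,P[2]]; print(n,(proj(s,w)-[220,140])*4,(proj(a,w)-[280,190])*5)
for nm,uv,z in [('jar',(254,229),.075),('cup',(373,187),.035),('bott',(160,155),.15),('sieve',(146,291),.045),('block',(328,147),.03)]: print(nm,onz(s,*uv,z).round(3))
for t in [(292.9,215.9),(294.7,200.3),(299.7,182.8),(323.3,189.8)]: print('plug',R.T@(onz(s,*t,.025)[:2]-C))
plan([.61,-.105,.33],np.pi/2+yaw)
E
```

```text
tab [ 0.59131229 -0.10151633  0.104     ] in tote [-0.02299273 -0.08406711]
[ 0.59149063 -0.10172458  0.09867065] 0.0012351846762500677
hx [362.91252508  77.79657628] [531.0932543   81.60953645]
hmx [382.49594656 426.40461849] [137.39534307 154.52942417]
cu [509.90988639 423.15556388] [201.59837589 381.15846454]
c2 [490.25671702 108.82945641] [585.27214468 298.92314935]
c3 [237.7439041  122.35264908] [450.39806251 144.18781452]
c4 [253.41525175 437.46164004] [102.85277242 210.64621387]
jar [0.557 0.13  0.075]
cup [ 0.668 -0.171  0.035]
bott [0.727 0.344 0.15 ]
sieve [0.408 0.404 0.045]
block [ 0.776 -0.057  0.03 ]
plug [-0.01206696  0.05321577]
plug [0.0283507  0.04647406]
plug [0.0735795  0.03113666]
plug [ 0.05180514 -0.02899687]
at [0.2902 0.6089 0.2377] [-3.14  -0.     2.697] travel [-0.5958, -0.507, -0.0915] yaw 1.081020911987125
```

```bash
python3 -m inch '[{"claw":-1,"travel":[-0.06,-0.05,-0.05],"yaw":0.1},{"claw":-1,"travel":[-0.12,-0.1,-0.1],"yaw":0.25},{"claw":-1,"travel":[-0.18,-0.15,-0.12],"yaw":0.4},{"claw":-1,"travel":[-0.24,-0.2,-0.12],"yaw":0.55},{"claw":-1,"travel":[-0.3,-0.25,-0.12],"yaw":0.7},{"claw":-1,"travel":[-0.36,-0.3,-0.12],"yaw":0.85},{"claw":-1,"travel":[-0.42,-0.36,-0.12],"yaw":1.0},{"claw":-1,"travel":[-0.48,-0.41,-0.12],"yaw":1.08},{"claw":-1,"travel":[-0.54,-0.46,-0.12],"yaw":1.08},{"claw":-1,"travel":[-0.6,-0.51,-0.12],"yaw":1.08}]'; python3 -c "
from h import *
plan([1.3,-.2,.45]); print(arm.get_obs()['qpos'])"
```

```text
time_s: 1.4
position: [0.536, 0.0609, 0.3568]
tcp_rot: [3.141, -0.0, 1.617]
wrist_force: [0.1, 0.3, 0.5]
width: 0.0882
at [0.536  0.0609 0.3568] [ 3.141 -0.     1.617] travel [-0.2957, 0.7512, -0.0931] yaw None
[ 6.68771047e-02 -4.58965592e-02  1.73146851e+00  1.89267538e-04
  1.45577027e+00  2.09400089e-02]
```

```bash
python3 -m inch '[{"claw":-1,"travel":[0,0.8,-0.1],"yaw":0},{"claw":-1,"travel":[0,0.8,-0.1],"yaw":0},{"claw":-1,"travel":[0,0.8,-0.1],"yaw":0},{"claw":-1,"travel":[0,0.8,-0.1],"yaw":0},{"claw":-1,"travel":[0,0.8,-0.1],"yaw":0},{"claw":-1,"travel":[0,0.8,-0.1],"yaw":0},{"claw":-1,"travel":[0,0.8,-0.1],"yaw":0},{"claw":-1,"travel":[0,0.8,-0.1],"yaw":0},{"claw":-1,"travel":[0,0.8,-0.1],"yaw":0},{"claw":-1,"travel":[0,0.8,-0.1],"yaw":0}]'; python3 -c "
from h import *
print(arm.get_obs()['qpos'])"
```

```text
time_s: 2.65
position: [0.9796, 0.0783, 0.366]
tcp_rot: [3.086, -0.002, 1.617]
wrist_force: [-0.0, 0.6, 1.2]
width: 0.0879
[5.39757353e-02 9.65885759e-01 3.10869295e-01 1.37737400e-03
 1.80907510e+00 8.35492821e-03]
```

```bash
python3 -m inch '[{"claw":-1,"travel":[0,0.8,0],"yaw":0},{"claw":-1,"travel":[0,0.8,0],"yaw":0},{"claw":-1,"travel":[0,0.8,0],"yaw":0}]'; python3 -c "
from h import *
print(arm.get_obs()['qpos'])"
```

```text
time_s: 3.02
position: [1.0196, 0.0761, 0.315]
tcp_rot: [3.036, -0.003, 1.617]
wrist_force: [0.2, 0.4, -0.4]
width: 0.0878
[0.04920807 1.01957324 0.31090081 0.00284558 1.7059169  0.00372725]
```

```bash
python3 -m inch '[{"claw":-1,"travel":[0,0.8,-0.5],"yaw":0},{"claw":-1,"travel":[0,0.8,-0.5],"yaw":0},{"claw":-1,"travel":[0,0.8,-0.5],"yaw":0},{"claw":-1,"travel":[0,0.8,-0.5],"yaw":0},{"claw":-1,"travel":[0,0.8,-0.5],"yaw":0},{"claw":-1,"travel":[0,0.8,-0.5],"yaw":0}]'; python3 -c "
from h import *
print(arm.get_obs()['qpos'])"
```

```text
time_s: 3.78
position: [1.0066, 0.0685, 0.3862]
tcp_rot: [2.985, -0.004, 1.617]
wrist_force: [0.4, 0.5, 0.5]
width: 0.0878
[ 0.04157016  0.94862394  0.31088326  0.00509935  1.72550018 -0.00322421]
```

```bash
python3 -m inch '[{"claw":-1,"travel":[0,-0.06,0],"yaw":0},{"claw":-1,"travel":[0,-0.12,0],"yaw":0},{"claw":-1,"travel":[0,-0.18,0],"yaw":0}]'; python3 -c "
from h import *
print(arm.get_obs()['qpos'])
plan([.60,-.105,.30],np.pi/2+.045)"
```

```text
time_s: 4.15
position: [0.8547, 0.0616, 0.3614]
tcp_rot: [2.985, -0.004, 1.617]
wrist_force: [0.9, 0.8, 1.3]
width: 0.088
[ 0.04081891  0.48161316  1.10090559  0.0052669   1.402022   -0.00560766]
at [0.8547 0.0616 0.3614] [ 2.985 -0.004  1.617] travel [-0.1549, -0.2684, 0.019] yaw 0.0012958692028659513
```

```bash
python3 -c "
from h import *
plan([.40,0.0,.30])"; python3 -m inch '[{"claw":-1,"travel":[-0.01,-0.06,0.01],"yaw":0},{"claw":-1,"travel":[-0.02,-0.12,0.01],"yaw":0},{"claw":-1,"travel":[-0.02,-0.18,0.01],"yaw":0},{"claw":-1,"travel":[-0.03,-0.24,0.01],"yaw":0},{"claw":-1,"travel":[-0.04,-0.3,0.01],"yaw":0},{"claw":-1,"travel":[-0.05,-0.36,0.0],"yaw":0},{"claw":-1,"travel":[-0.05,-0.42,-0.02],"yaw":0},{"claw":-1,"travel":[-0.06,-0.48,-0.02],"yaw":0},{"claw":-1,"travel":[-0.06,-0.54,-0.02],"yaw":0}]'; python3 -c "
from h import *
print(arm.get_obs()['qpos'])
plan([.3,-.0,.30])"
```

```text
at [0.8547 0.0616 0.3614] [ 2.985 -0.004  1.617] travel [-0.0408, -0.461, -0.011] yaw None
time_s: 5.28
position: [0.3213, -0.0231, 0.2986]
tcp_rot: [2.984, -0.003, 1.617]
wrist_force: [-1.4, -1.1, 0.7]
width: 0.0884
[-0.19203293 -0.61903348  2.24778443  0.04118674  1.36023334 -0.24365682]
at [ 0.3213 -0.0231  0.2986] [ 2.984 -0.003  1.617] travel [0.0241, -0.0198, -0.0045] yaw None
```

```bash
python3 -m inch '[{"claw":-1,"travel":[0,-0.06,0],"yaw":0},{"claw":-1,"travel":[0,-0.12,0],"yaw":0},{"claw":-1,"travel":[0,-0.18,0],"yaw":0},{"claw":-1,"travel":[0,-0.24,0],"yaw":0}]'; python3 -c "
from h import *
print(arm.get_obs()['qpos'])
plan([.3,-.0,.30])"
```

```text
time_s: 5.78
position: [0.1665, -0.0663, 0.2707]
tcp_rot: [3.027, -0.032, 1.623]
wrist_force: [0.5, -0.6, -0.2]
width: 0.0884
[-0.71860785 -0.94481309  2.41266803  0.10256867  1.61295625 -0.76186246]
at [ 0.1665 -0.0663  0.2707] [ 3.027 -0.032  1.623] travel [0.0601, 0.1391, -0.0116] yaw None
```

```bash
python3 - <<'E'
from h import *
D=[(.2648,1.6054,1.2737,np.hypot(.2901,.6087),.2374),(-.0459,1.7315,1.4558,np.hypot(.536,.0609),.3568),(.9659,.3109,1.8091,np.hypot(.9796,.0783),.366),(1.0196,.3109,1.7059,np.hypot(1.0196,.0761),.315),(.9486,.3109,1.7255,np.hypot(1.0066,.0685),.3862),(.4816,1.1009,1.402,np.hypot(.8547,.0616),.3614),(-.619,2.2478,1.3602,np.hypot(.3213,.0231),.2986),(-.9448,2.4127,1.613,np.hypot(.1665,.0663),.2707)]
A=[];b=[]
for j2,j3,j5,r,z in D:
    s=j2+j3;t=s+j5
    # unknown: r0,h,a2,a3,e3(perp),L
    A.append([1,0,np.sin(j2),np.sin(s),np.cos(s),np.sin(t)]);b.append(r)
    A.append([0,1,np.cos(j2),np.cos(s),-np.sin(s),np.cos(t)]);b.append(z)
x,res,rk,sv=np.linalg.lstsq(np.array(A),np.array(b),rcond=None);print(x.round(4),np.abs(np.array(A)@x-b).max(),sv)
np.save('fk.npy',x)
# inner limits w/ tool down
for z in (.25,.35,.45,.55,.65,.75,.85):
  o=[]
  for j2 in np.linspace(-.94,2.18,600):
    for j3 in np.linspace(.31,2.57,400):
      j5=np.pi-j2-j3
      if not 0<=j5<=2.66: continue
      zz=x@[0,1,np.cos(j2),np.cos(j2+j3),-np.sin(j2+j3),-1]
      if abs(zz-z)<.003: o.append((x@[1,0,np.sin(j2),np.sin(j2+j3),np.cos(j2+j3),0],j2,j3,j5))
  o=np.array(o)
  if len(o): print(z,o[o[:,0].argmin()].round(3),o[o[:,0].argmax()].round(3))
E
```

```text
[0.0078 0.2555 0.5066 0.5616 0.0105 0.3306] 0.002179480776568682 [5.33492174 4.03214683 1.72580063 0.42008742 0.33398269 0.11830566]
0.25 [ 0.16  -0.94   2.445  1.636] [1.011 1.086 0.31  1.745]
0.35 [ 0.146 -0.94   2.264  1.817] [0.973 0.982 0.316 1.844]
0.45 [ 0.113 -0.94   2.077  2.004] [0.922 0.878 0.31  1.954]
0.55 [ 0.054 -0.94   1.868  2.214] [0.858 0.763 0.316 2.063]
0.65 [-0.038 -0.94   1.624  2.458] [0.774 0.638 0.316 2.188]
0.75 [-0.104 -0.857  1.341  2.657] [0.667 0.503 0.31  2.329]
0.85 [ 0.013 -0.555  1.041  2.655] [0.517 0.331 0.31  2.501]
```

```bash
python3 - <<'E'
from h import *
plan([.591,-.104,.22],np.pi/2+.045)
o=arm.get_obs();print(Ro.from_euler('xyz',o['tcp_rot']).as_matrix().round(3))
E
```

```text
at [ 0.1665 -0.0663  0.2707] [ 3.027 -0.032  1.623] travel [-0.0615, 0.4136, 0.0968] yaw 0.007515031344877521
[[-0.052  0.992  0.113]
 [ 0.998  0.049  0.037]
 [ 0.032  0.114 -0.993]]
```

```bash
python3 -m inch '[{"claw":-0.5,"travel":[-0.01,0.06,0.0],"yaw":0},{"claw":0.1,"travel":[-0.02,0.12,0.01],"yaw":0},{"claw":0.1,"travel":[-0.03,0.18,0.02],"yaw":0},{"claw":0.1,"travel":[-0.04,0.24,0.03],"yaw":0},{"claw":0.1,"travel":[-0.05,0.3,0.05],"yaw":0},{"claw":0.1,"travel":[-0.06,0.36,0.07],"yaw":0},{"claw":0.1,"travel":[-0.06,0.41,0.09],"yaw":0},{"claw":0.1,"travel":[-0.06,0.414,0.097],"yaw":0},{"claw":0.1,"travel":[-0.0615,0.414,0.097],"yaw":0}]'; python3 - <<'E'
from h import *
o=arm.get_obs()
s=snap('wrist','w1'); R=Ro.from_euler('xyz',o['tcp_rot']).as_matrix(); T=np.eye(4);T[:3,:3]=R;T[:3,3]=o['position'];W=T@np.array(s['tool_from_camera'])
np.save('pics/w1W.npy',W)
print(o['qpos'])
plan([.591,-.104,.078],np.pi/2+.045)
print('pred tab top',proj(s,[.591,-.104,.104],W))
E
```

```text
time_s: 6.9
position: [0.5913, -0.1046, 0.2187]
tcp_rot: [3.029, -0.032, 1.621]
wrist_force: [0.0, 0.3, -0.6]
width: 0.0399
[-0.25293155  0.07421288  1.86590702  0.07174125  1.10477873 -0.33094072]
at [ 0.591  -0.105   0.2196] [ 3.028 -0.032  1.621] travel [-0.0035, -0.016, 0.1407] yaw 0.00520262625170087
pred tab top [301.28792324 235.13718612]
```

View pics/w1.png

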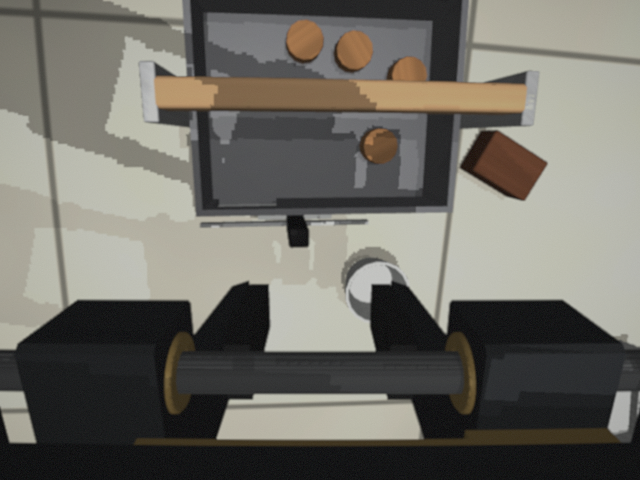

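```bash
python3 -m inch '[{"claw":0.1,"travel":[-0.002,-0.005,0.05],"yaw":0},{"claw":0.1,"travel":[-0.003,-0.011,0.1],"yaw":0},{"claw":0.1,"travel":[-0.0035,-0.016,0.13],"yaw":0},{"claw":0.1,"travel":[-0.0035,-0.016,0.141],"yaw":0},{"claw":0.1,"travel":[-0.0035,-0.016,0.141],"yaw":0}]' && python3 -m inch '[{"claw":0.1,"travel":[0,-0.01,-0.001],"yaw":0},{"claw":0.1,"travel":[0,-0.018,-0.002],"yaw":0},{"claw":0.1,"travel":[0,-0.026,-0.003],"yaw":0},{"claw":0.1,"travel":[0,-0.034,-0.004],"yaw":0},{"claw":0.1,"travel":[0,-0.042,-0.005],"yaw":0},{"claw":0.1,"travel":[0,-0.049,-0.0055],"yaw":0},{"claw":0.1,"travel":[0,-0.054,-0.006],"yaw":0},{"claw":0.1,"travel":[0,-0.056,-0.0065],"yaw":0},{"claw":0.1,"travel":[0,-0.056,-0.0065],"yaw":0}]'; python3 - <<'E'
from h import *
o=arm.get_obs()
s=snap('top','t2');snap('side','s2')
c=s['pixels'][140:270,220:400]; cv2.imwrite('pics/t2c.png',cv2.resize(cv2.convertScaleAbs(cv2.cvtColor(c,cv2.COLOR_RGB2BGR),alpha=2.0),None,fx=4,fy=4,interpolation=cv2.INTER_CUBIC))
s=load('side0');s=load('s2'); c=s['pixels'][190:310,280:440]; cv2.imwrite('pics/s2c.png',cv2.resize(cv2.cvtColor(c,cv2.COLOR_RGB2BGR),None,fx=5,fy=5,interpolation=cv2.INTER_CUBIC))
E
```

```text
time_s: 7.58
position: [0.5918, -0.104, 0.0786]
tcp_rot: [3.026, -0.031, 1.621]
wrist_force: [0.5, 0.3, 0.2]
width: 0.0399
time_s: 8.7
position: [0.535, -0.1065, 0.0771]
tcp_rot: [3.029, -0.032, 1.621]
wrist_force: [-0.0, 0.4, -0.4]
width: 0.0393
```

View pics/s2c.png

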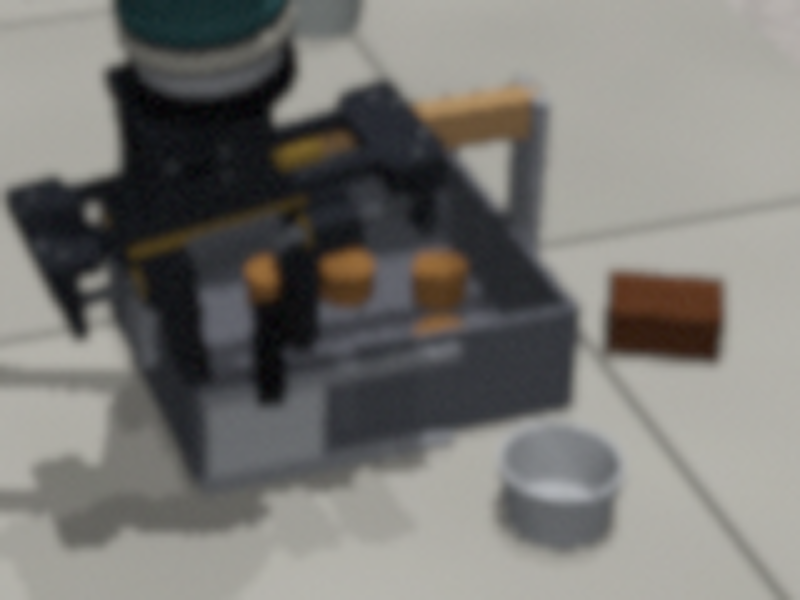

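View pics/t2c.png

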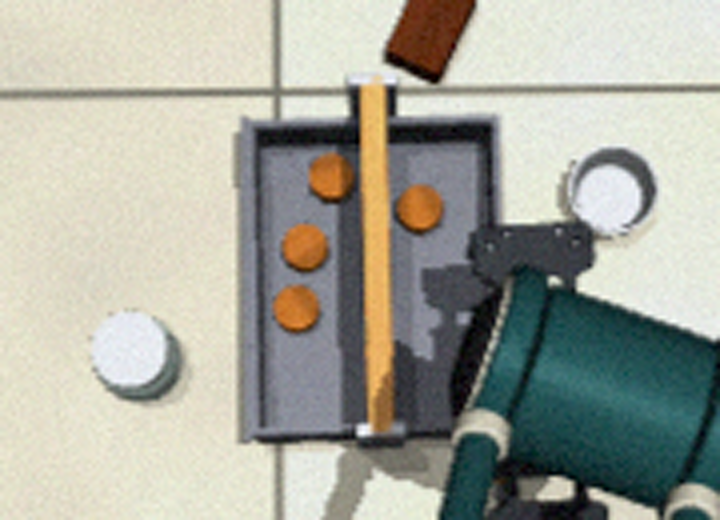

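```bash
python3 -m inch '[{"claw":0.0,"travel":[0.001,0.006,-0.03],"yaw":0},{"claw":-0.3,"travel":[0.003,0.009,-0.08],"yaw":0},{"claw":-1,"travel":[0.004,0.016,-0.14],"yaw":0},{"claw":-1,"travel":[0.004,0.02,-0.17],"yaw":0},{"claw":-1,"travel":[0.004,0.02,-0.17],"yaw":0}]'; python3 - <<'E'
from h import *
o=arm.get_obs()
s=snap('wrist','w3'); R=Ro.from_euler('xyz',o['tcp_rot']).as_matrix(); T=np.eye(4);T[:3,:3]=R;T[:3,3]=o['position'];W=T@np.array(s['tool_from_camera'])
np.save('pics/w3W.npy',W)
im=s['pixels'];hsv=cv2.cvtColor(im,cv2.COLOR_RGB2HSV)
st=snap('top','t3')
hsv=cv2.cvtColor(st['pixels'],cv2.COLOR_RGB2HSV)
m=cv2.inRange(hsv,(8,90,60),(25,255,255)); m[:150]=0;m[260:]=0;m[:,:305]=0;m[:,322:]=0
pts=np.argwhere(m>0)
for r0,r1 in((162,195),(195,240)):
    q=pts[(pts[:,0]>=r0)&(pts[:,0]<r1)]; print(len(q),onz(st,q[:,1].mean(),q[:,0].mean(),.142))
cv2.imwrite('pics/t3c.png',cv2.resize(cv2.convertScaleAbs(cv2.cvtColor(st['pixels'][140:270,220:400],cv2.COLOR_RGB2BGR),alpha=2.0),None,fx=4,fy=4,interpolation=cv2.INTER_CUBIC))
E
```

```text
time_s: 9.43
position: [0.538, -0.1087, 0.2522]
tcp_rot: [3.022, -0.03, 1.621]
wrist_force: [-1.5, -0.5, -0.9]
width: 0.0819
252 [ 0.66759591 -0.01696743  0.142     ]
301 [ 0.57823006 -0.01822786  0.142     ]
```

View pics/w3.png

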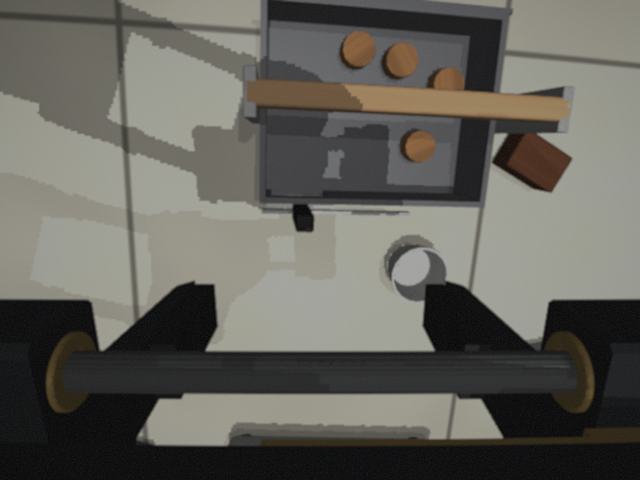

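View pics/t3c.png

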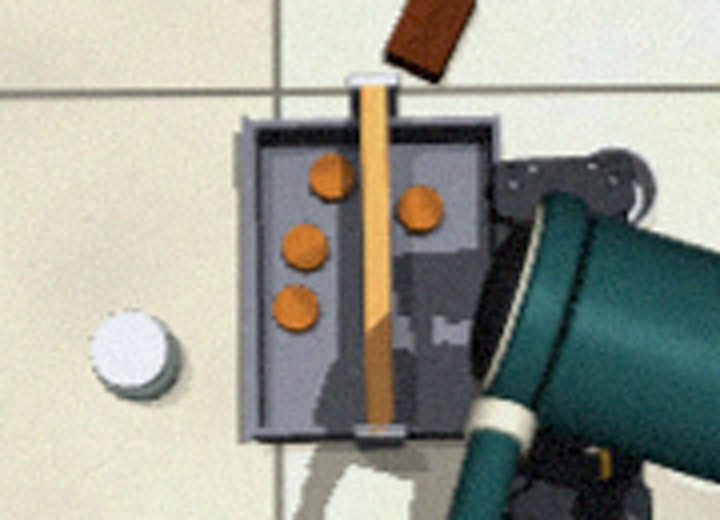

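```bash
python3 - <<'E'
from h import *
s=load('w3');W=np.load('pics/w3W.npy')
c=s['pixels'][180:245,240:420];cv2.imwrite('pics/w3c.png',cv2.resize(cv2.convertScaleAbs(cv2.cvtColor(c,cv2.COLOR_RGB2BGR),alpha=1.5),None,fx=4,fy=4,interpolation=cv2.INTER_CUBIC))
a=onz(s,262,204,.062,W);b=onz(s,485,206,.062,W);t=onz(s,304.5,224.5,.104,W)
h1=onz(s,246,93,.13,W);h2=onz(s,571,108,.13,W)
print(a,b,t,np.linalg.norm(a-b),h1,h2,np.arctan2((h2-h1)[1],(h2-h1)[0]),np.arctan2((b-a)[1],(b-a)[0]), 'tab from corner',t-a)
E
```

```text
[ 0.51115997 -0.10030528  0.062     ] [ 0.70960359 -0.09661686  0.062     ] [ 0.54357482 -0.10813728  0.104     ] 0.19847789902251015 [ 0.50125497 -0.0192649   0.13      ] [ 0.7251946  -0.01514567  0.13      ] 0.018392282667150667 0.018584572921041216 tab from corner [ 0.03241485 -0.007832    0.042     ]
```

View pics/w3c.png

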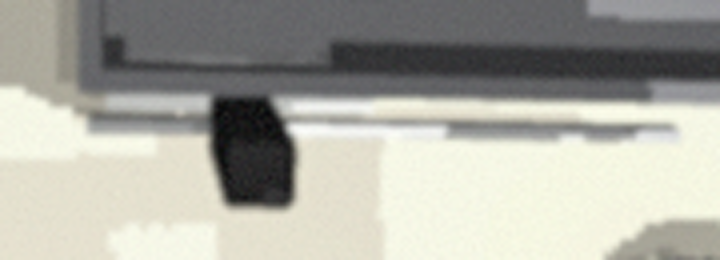

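```bash
python3 - <<'E'
from h import *
plan([.543,-.1085,.078]); plan([.530,-.109,.078])
E
```

```text
at [ 0.5355 -0.1079  0.2476] [ 3.029 -0.032  1.621] travel [-0.0064, -0.0116, 0.1693] yaw None
at [ 0.5355 -0.1079  0.2476] [ 3.029 -0.032  1.621] travel [-0.0063, -0.0245, 0.1678] yaw None
```

```bash
python3 -m inch '[{"claw":0.1,"travel":[-0.004,-0.003,0.05],"yaw":0},{"claw":0.1,"travel":[-0.005,-0.007,0.1],"yaw":0},{"claw":0.1,"travel":[-0.006,-0.01,0.15],"yaw":0},{"claw":0.1,"travel":[-0.0064,-0.0116,0.169],"yaw":0},{"claw":0.1,"travel":[-0.0064,-0.0116,0.169],"yaw":0},{"claw":0.1,"travel":[-0.0064,-0.0185,0.1685],"yaw":0},{"claw":0.1,"travel":[-0.0064,-0.0215,0.168],"yaw":0},{"claw":0.1,"travel":[-0.0064,-0.0245,0.168],"yaw":0},{"claw":0.1,"travel":[-0.0064,-0.0245,0.168],"yaw":0}]'; python3 - <<'E'
from h import *
st=snap('top','t4')
hsv=cv2.cvtColor(st['pixels'],cv2.COLOR_RGB2HSV)
m=cv2.inRange(hsv,(8,90,60),(25,255,255)); m[:150]=0;m[260:]=0;m[:,:305]=0;m[:,322:]=0
pts=np.argwhere(m>0); print(pts.min(0),pts.max(0))
for r0,r1 in((162,195),(195,240)):
    q=pts[(pts[:,0]>=r0)&(pts[:,0]<r1)]; print(len(q),onz(st,q[:,1].mean(),q[:,0].mean(),.142))
cv2.imwrite('pics/t4c.png',cv2.resize(cv2.convertScaleAbs(cv2.cvtColor(st['pixels'][140:270,220:400],cv2.COLOR_RGB2BGR),alpha=2.0),None,fx=4,fy=4,interpolation=cv2.INTER_CUBIC))
E
```

```text
time_s: 10.65
position: [0.5317, -0.1095, 0.0801]
tcp_rot: [3.025, -0.031, 1.621]
wrist_force: [0.8, 0.0, 1.0]
width: 0.0396
[162 305] [248 321]
260 [ 0.6669494  -0.01810927  0.142     ]
314 [ 0.57684782 -0.01814262  0.142     ]
```

View pics/t4c.png

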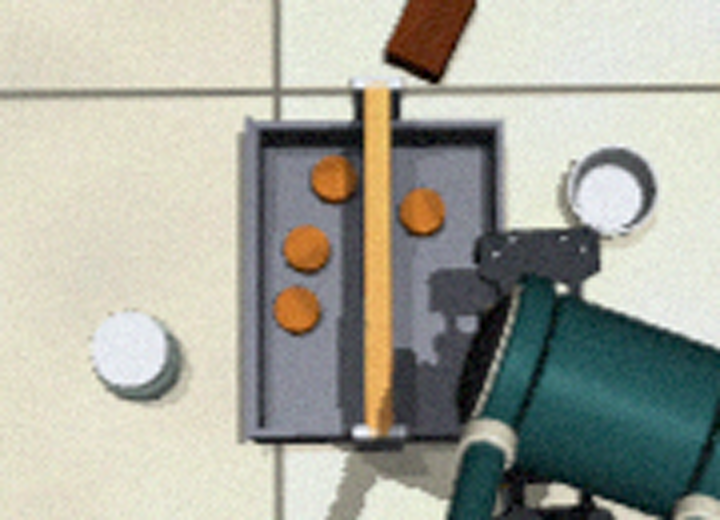

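```bash
python3 - <<'E'
from h import *
plan([.533,-.1085,.16]); plan([.6106,-.0173,.20])
E
```

```text
at [ 0.5317 -0.1095  0.0799] [ 3.025 -0.031  1.621] travel [0.0034, 0.0107, -0.0793] yaw None
at [ 0.5317 -0.1095  0.0799] [ 3.025 -0.031  1.621] travel [0.0918, 0.0965, -0.1068] yaw None
```

```bash
python3 -m inch '[{"claw":0.1,"travel":[0.001,0.008,-0.05],"yaw":0},{"claw":-0.3,"travel":[0.0034,0.012,-0.11],"yaw":-0.05},{"claw":-1,"travel":[0.02,0.03,-0.13],"yaw":-0.23},{"claw":-1,"travel":[0.05,0.06,-0.13],"yaw":-0.41},{"claw":-1,"travel":[0.0918,0.0965,-0.13],"yaw":-0.59},{"claw":-1,"travel":[0.0918,0.0965,-0.12],"yaw":-0.77},{"claw":-1,"travel":[0.0918,0.0965,-0.11],"yaw":-0.95},{"claw":-1,"travel":[0.0918,0.0965,-0.107],"yaw":-1.13},{"claw":-1,"travel":[0.0918,0.0965,-0.107],"yaw":-1.31},{"claw":-1,"travel":[0.0918,0.0965,-0.107],"yaw":-1.49}]'; python3 - <<'E'
from h import *
o=arm.get_obs(); print(o['qpos'].round(3)); R=Ro.from_euler('xyz',o['tcp_rot']).as_matrix();print(R.round(3),o['width'])
g=o['position']-.019*R[:,2];print('grasp pt',g)
plan(np.array([.6085,-.018,.13])+.019*R[:,2],np.pi)
snap('wrist','w5')
E
```

```text
time_s: 11.95
position: [0.6097, -0.0172, 0.1987]
tcp_rot: [3.101, 0.11, 3.113]
wrist_force: [-0.2, 0.4, 0.5]
width: 0.088
[-0.096  0.102  1.874  0.055  1.059 -1.664]
[[-0.994  0.024  0.111]
 [ 0.029  0.999  0.037]
 [-0.11   0.04  -0.993]] 0.08803041659346933
grasp pt [ 0.60757473 -0.01790964  0.21758963]
at [ 0.6097 -0.0172  0.1987] [3.101 0.11  3.113] travel [0.0087, -0.0036, 0.0871] yaw -0.028713883645638205
```

View pics/w5.png

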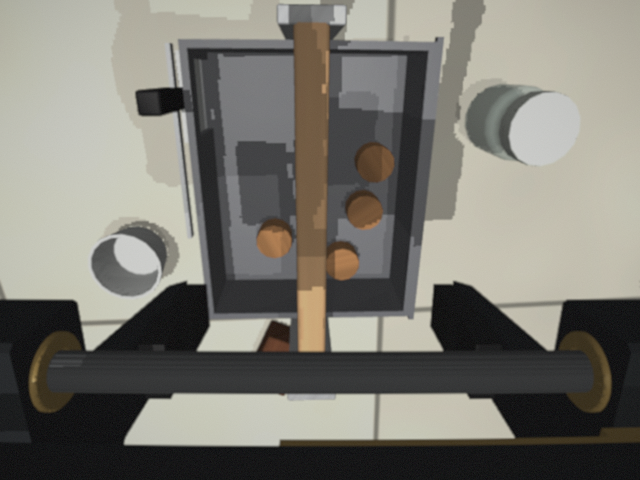

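```bash
python3 -m inch '[{"claw":-1,"travel":[0.004,-0.001,0.04],"yaw":-0.03},{"claw":-1,"travel":[0.0087,-0.003,0.075],"yaw":-0.03},{"claw":-0.2,"travel":[0.0087,-0.0036,0.087],"yaw":-0.03},{"claw":0.4,"travel":[0.0087,-0.0036,0.087],"yaw":-0.03},{"claw":1,"travel":[0.0087,-0.0036,0.087],"yaw":-0.03},{"claw":1,"travel":[0.0087,-0.0036,0.087],"yaw":-0.03},{"claw":1,"travel":[0.0087,-0.0036,0.087],"yaw":-0.03},{"claw":1,"travel":[0.0087,-0.0036,0.087],"yaw":-0.03}]'; python3 - <<'E'
from h import *
o=arm.get_obs(); R=Ro.from_euler('xyz',o['tcp_rot']).as_matrix();print(R.round(3),o['width'],'grasp',o['position']-.019*R[:,2]); np.save('Rg.npy',R)
print('up travel',R.T@[0,0,.1])
E
```

```text
time_s: 13.0
position: [0.6114, -0.0173, 0.1121]
tcp_rot: [3.104, 0.113, 3.137]
wrist_force: [-0.0, 0.0, 0.1]
width: 0.0302
[[-0.994  0.001  0.113]
 [ 0.005  0.999  0.037]
 [-0.113  0.037 -0.993]] 0.03019803181616619 grasp [ 0.60925101 -0.01798466  0.13093028]
up travel [-0.01129852  0.00374064 -0.09928923]
```

```bash
python3 -m inch '[{"claw":1,"travel":[0,0,0],"yaw":0},{"claw":1,"travel":[0,0,0],"yaw":0},{"claw":1,"travel":[0,0,0],"yaw":0}]'; python3 -m inch '[{"claw":1,"travel":[-0.002,0.001,-0.015],"yaw":0},{"claw":1,"travel":[-0.005,0.0015,-0.04],"yaw":0},{"claw":1,"travel":[-0.008,0.0026,-0.07],"yaw":0},{"claw":1,"travel":[-0.0113,0.0037,-0.1],"yaw":0},{"claw":1,"travel":[-0.0113,0.0037,-0.1],"yaw":0}]'; python3 - <<'E'
from h import *
s=snap('side','s6')
c=s['pixels'][130:330,240:500]; cv2.imwrite('pics/s6c.png',cv2.resize(cv2.cvtColor(c,cv2.COLOR_RGB2BGR),None,fx=3,fy=3,interpolation=cv2.INTER_CUBIC))
o=arm.get_obs(); R=Ro.from_euler('xyz',o['tcp_rot']).as_matrix();print(R.round(3),o['moment'],o['qpos'])
E
```

```text
time_s: 13.38
position: [0.6112, -0.0175, 0.1116]
tcp_rot: [3.104, 0.113, 3.137]
wrist_force: [-1.6, -1.8, 1.5]
width: 0.0157
time_s: 14.0
position: [0.6129, -0.0172, 0.2153]
tcp_rot: [3.104, 0.118, 3.137]
wrist_force: [1.0, 0.3, -4.9]
width: 0.0158
[[-0.993  0.     0.114]
 [ 0.004  0.999  0.037]
 [-0.114  0.038 -0.993]] [-0.05563284  0.20199073 -0.00475399] [-0.095422    0.09276273  1.8568438   0.0544807   1.08203114 -1.68682669]
```

View pics/s6c.png

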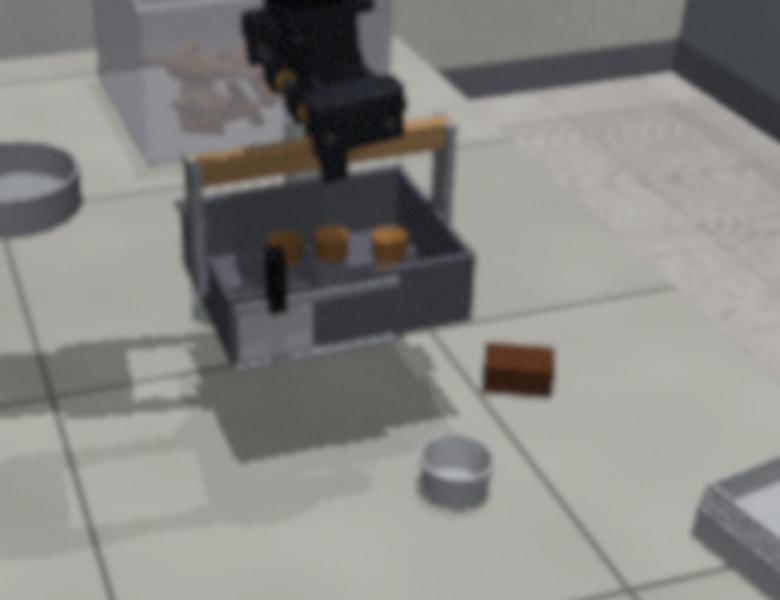

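```bash
python3 -m inch '[{"claw":1,"travel":[-0.004,0.001,-0.03],"yaw":0},{"claw":1,"travel":[-0.009,0.003,-0.08],"yaw":0.05},{"claw":1,"travel":[-0.03,0,-0.12],"yaw":0.14},{"claw":1,"travel":[-0.07,-0.005,-0.16],"yaw":0.24},{"claw":1,"travel":[-0.11,-0.01,-0.19],"yaw":0.34},{"claw":1,"travel":[-0.15,-0.015,-0.215],"yaw":0.44},{"claw":1,"travel":[-0.19,-0.02,-0.218],"yaw":0.54},{"claw":1,"travel":[-0.23,-0.02,-0.218],"yaw":0.64},{"claw":1,"travel":[-0.27,-0.02,-0.218],"yaw":0.74},{"claw":1,"travel":[-0.3,-0.02,-0.218],"yaw":0.8}]'; cat >> h.py <<'E'
def tote():
    o=arm.get_obs(); R=Ro.from_euler('xyz',o['tcp_rot']).as_matrix(); Q=R@np.load('Rg.npy').T
    up=Q[:,2]; d=-(Q.T@np.array([0,0,-1.]))  # up in tote frame
    g=Q.T@np.array([0,0,-1.]) # gravity dir in tote frame
    tilt=np.degrees(np.arccos(-g[2])); print('t',o['time_s'],'q',o['qpos'].round(2),'tcp',o['position'].round(3))
    print('tilt',tilt.round(1),'downhill dir in tote deg',np.degrees(np.arctan2(-g[1],-g[0])).round(1),'(0 = straight -x, 45 bisector)','F',o['wrist_force'].round(1),'w',round(o['width'],4))
    gp=o['position']-.019*R[:,2]
    low=min((gp+Q@(np.array([x,y,z])-[0,0,.13]))[2] for x in(-.11,.11) for y in(-.095,.08) for z in (0,.06)); print('lowest z',low.round(3))
    az=o['qpos'][0]; out=np.array([np.cos(az),np.sin(az),0]); print('tool-frame: out',(R.T@out).round(3),'up',R[2].round(3))
E
python3 -c "
from h import *
tote()"
```

```text
time_s: 15.3
position: [0.8861, -0.0467, 0.4562]
tcp_rot: [3.039, 0.046, 2.334]
wrist_force: [-0.4, -0.1, -6.1]
width: 0.0156
t 15.3 q [-0.1   0.63  0.71  0.05  1.7  -0.86] tcp [ 0.886 -0.047  0.456]
tilt 5.4 downhill dir in tote deg 135.5 (0 = straight -x, 45 bisector) F [-0.4 -0.1 -6.1] w 0.0156
lowest z 0.332
tool-frame: out [-0.759  0.643  0.102] up [-0.046  0.102 -0.994]
```

```bash
python3 -m inch '[{"claw":1,"travel":[-0.62,0.54,-0.17],"yaw":0},{"claw":1,"travel":[-0.62,0.54,-0.17],"yaw":0},{"claw":1,"travel":[-0.62,0.54,-0.17],"yaw":0},{"claw":1,"travel":[-0.62,0.54,-0.17],"yaw":0},{"claw":1,"travel":[-0.62,0.54,-0.17],"yaw":0},{"claw":1,"travel":[-0.62,0.54,-0.17],"yaw":0}]';
python3 -c "
from h import *
tote()"; python3 -m inch '[{"claw":1,"travel":[-0.62,0.54,-0.17],"yaw":0},{"claw":1,"travel":[-0.62,0.54,-0.17],"yaw":0}]';
python3 -c "
from h import *
tote()"
```

```text
time_s: 16.05
position: [0.9814, -0.0609, 0.4407]
tcp_rot: [2.997, 0.092, 2.331]
wrist_force: [0.0, -0.1, -5.6]
width: 0.0158
t 16.05 q [-0.11  0.89  0.31  0.05  1.78 -0.86] tcp [ 0.981 -0.061  0.441]
tilt 6.2 downhill dir in tote deg 100.7 (0 = straight -x, 45 bisector) F [ 0.  -0.1 -5.6] w 0.0158
lowest z 0.318
tool-frame: out [-0.758  0.631  0.163] up [-0.092  0.144 -0.985]
time_s: 16.3
position: [1.0041, -0.0652, 0.433]
tcp_rot: [2.962, 0.128, 2.325]
wrist_force: [-0.5, -0.5, -5.6]
width: 0.0157
t 16.3 q [-0.11  0.9   0.31  0.05  1.71 -0.86] tcp [ 1.004 -0.065  0.433]
tilt 8.1 downhill dir in tote deg 83.1 (0 = straight -x, 45 bisector) F [-0.5 -0.5 -5.6] w 0.0157
lowest z 0.308
tool-frame: out [-0.753  0.623  0.212] up [-0.128  0.177 -0.976]
```

```bash
for i in 1; do :; done
python3 -m inch '[{"claw":1,"travel":[-0.65,0.57,-0.22],"yaw":0},{"claw":1,"travel":[-0.65,0.57,-0.22],"yaw":0}]' >/dev/null
python3 -m inch '[{"claw":1,"travel":[-0.65,0.57,-0.22],"yaw":0},{"claw":1,"travel":[-0.65,0.57,-0.22],"yaw":0}]' >/dev/null
python3 -m inch '[{"claw":1,"travel":[-0.65,0.57,-0.22],"yaw":0},{"claw":1,"travel":[-0.65,0.57,-0.22],"yaw":0}]' >/dev/null
python3 -c "
from h import *
tote()"
python3 -m inch '[{"claw":1,"travel":[-0.65,0.57,-0.22],"yaw":0}]' >/dev/null
python3 -m inch '[{"claw":1,"travel":[-0.65,0.57,-0.22],"yaw":0}]' >/dev/null
python3 -m inch '[{"claw":1,"travel":[-0.65,0.57,-0.22],"yaw":0}]' >/dev/null
python3 -c "
from h import *
tote()"
```

```text
t 17.05 q [-0.12  0.89  0.31  0.06  1.57 -0.87] tcp [ 1.049 -0.076  0.459]
tilt 16.1 downhill dir in tote deg 61.3 (0 = straight -x, 45 bisector) F [-0.7  0.4 -4.9] w 0.0158
lowest z 0.314
tool-frame: out [-0.725  0.586  0.362] up [-0.239  0.279 -0.93 ]
t 17.425 q [-0.12  0.86  0.31  0.07  1.46 -0.87] tcp [ 1.074 -0.082  0.503]
tilt 23.2 downhill dir in tote deg 55.1 (0 = straight -x, 45 bisector) F [ 0.6  0.5 -4.8] w 0.0153
lowest z 0.344
tool-frame: out [-0.687  0.546  0.479] up [-0.326  0.357 -0.875]
```

```bash
python3 -m inch '[{"claw":1,"travel":[-0.65,0.53,0.2],"yaw":0}]' >/dev/null
python3 -m inch '[{"claw":1,"travel":[-0.65,0.53,0.2],"yaw":0}]' >/dev/null
python3 -m inch '[{"claw":1,"travel":[-0.65,0.53,0.2],"yaw":0}]' >/dev/null
python3 -c "
from h import *
tote()
s=snap('side','s7');snap('top','t7');snap('wrist','w7')
c=s['pixels'][60:360,240:640]; cv2.imwrite('pics/s7c.png',cv2.resize(cv2.cvtColor(c,cv2.COLOR_RGB2BGR),None,fx=2,fy=2,interpolation=cv2.INTER_CUBIC))"
```

```text
t 17.8 q [-0.13  0.9   0.31  0.08  1.3  -0.88] tcp [ 1.13  -0.094  0.489]
tilt 30.2 downhill dir in tote deg 51.8 (0 = straight -x, 45 bisector) F [ 0.2 -0.  -5.2] w 0.0157
lowest z 0.32
tool-frame: out [-0.641  0.497  0.584] up [-0.405  0.428 -0.808]
```

View pics/s7c.png

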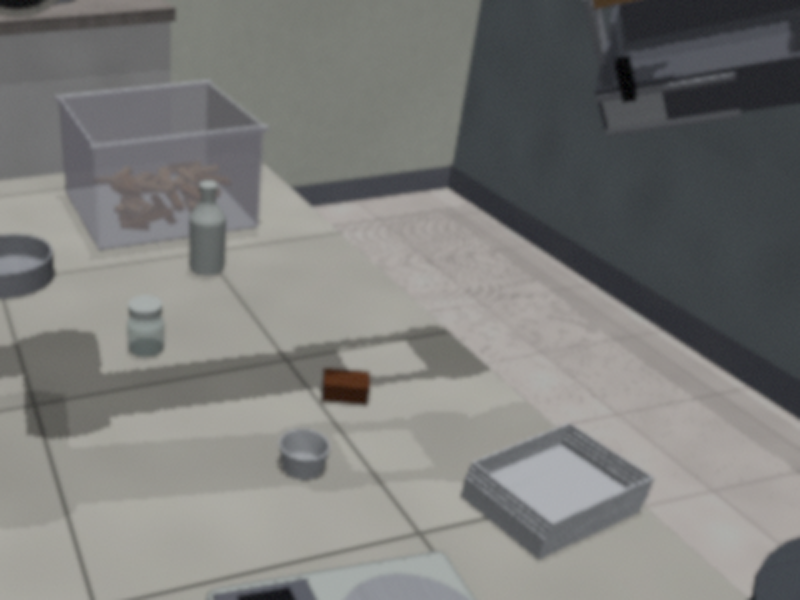

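View pics/w7.png

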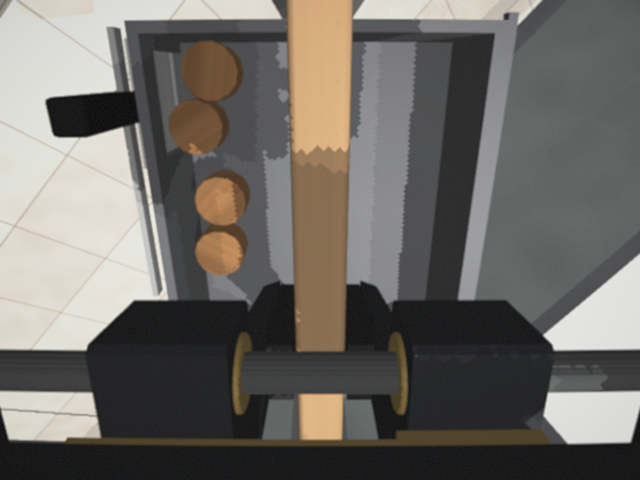

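View pics/t7.png

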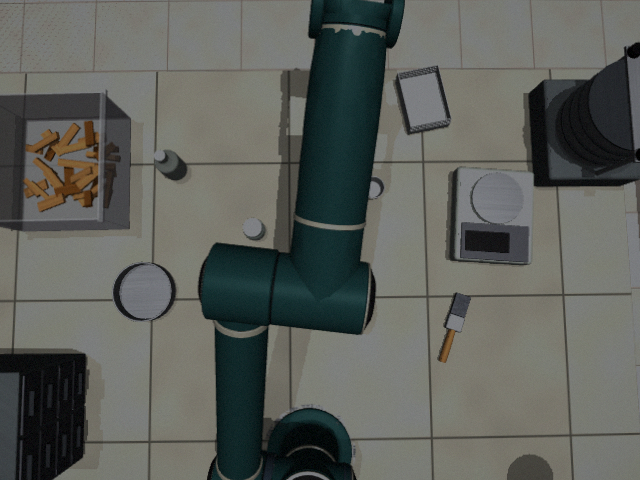

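```bash
python3 -m inch '[{"claw":1,"travel":[-0.65,0.53,0.2],"yaw":-0.06}]' >/dev/null
python3 -m inch '[{"claw":1,"travel":[-0.65,0.53,0.2],"yaw":-0.06}]' >/dev/null
python3 -m inch '[{"claw":1,"travel":[-0.65,0.53,0.2],"yaw":-0.06}]' >/dev/null
python3 -c "
from h import *
tote()"
python3 -m inch '[{"claw":1,"travel":[0,0,0],"yaw":0},{"claw":1,"travel":[0,0,0],"yaw":0}]' >/dev/null
python3 -c "
from h import *
tote(); snap('wrist','w8')"
```

```text
t 18.325 q [-0.12  0.92  0.31  0.08  1.16 -1.06] tcp [ 1.171 -0.095  0.501]
tilt 36.8 downhill dir in tote deg 37.8 (0 = straight -x, 45 bisector) F [-0.3 -0.3 -4.8] w 0.0154
lowest z 0.324
tool-frame: out [-0.65   0.335  0.682] up [-0.559  0.398 -0.728]
t 18.575 q [-0.12  0.92  0.31  0.08  1.16 -1.06] tcp [ 1.171 -0.094  0.502]
tilt 36.8 downhill dir in tote deg 38.0 (0 = straight -x, 45 bisector) F [-0.5 -0.4 -4.7] w 0.0157
lowest z 0.324
tool-frame: out [-0.649  0.337  0.682] up [-0.557  0.399 -0.728]
```

View pics/w8.png

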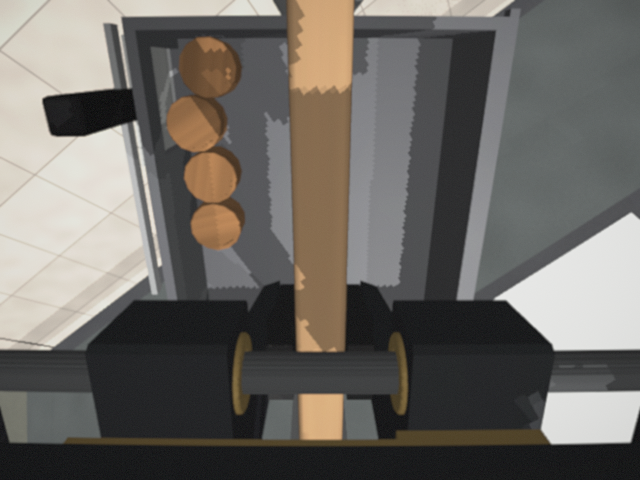

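```bash
python3 -m inch '[{"claw":1,"travel":[0.02,-0.01,-0.02],"yaw":-0.1},{"claw":1,"travel":[0.05,-0.025,-0.05],"yaw":-0.25},{"claw":1,"travel":[0.08,-0.04,-0.085],"yaw":-0.4},{"claw":1,"travel":[0.11,-0.055,-0.12],"yaw":-0.55},{"claw":1,"travel":[0.14,-0.07,-0.15],"yaw":-0.7},{"claw":1,"travel":[0.16,-0.084,-0.17],"yaw":-0.8}]' >/dev/null
python3 -c "
from h import *
tote(); snap('wrist','w9')"
```

```text
t 19.375 q [-0.12  0.25  1.32  0.1   0.83 -1.9 ] tcp [ 0.922 -0.064  0.504]
tilt 37.5 downhill dir in tote deg -14.7 (0 = straight -x, 45 bisector) F [-0.4  0.3 -4.6] w 0.0159
lowest z 0.338
tool-frame: out [-0.692 -0.235  0.683] up [-0.675 -0.125 -0.727]
```

View pics/w9.png

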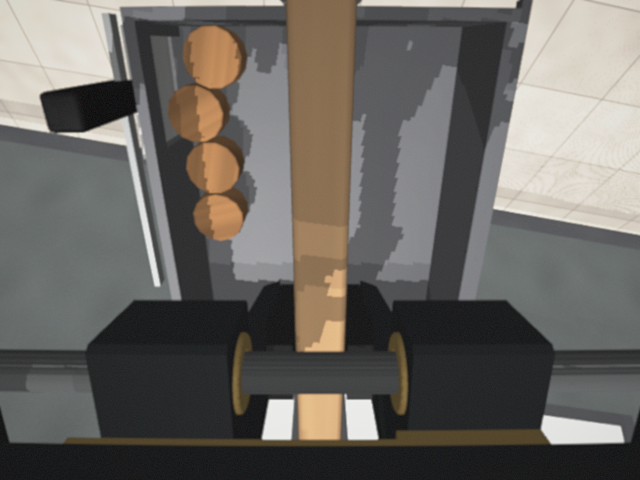

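```bash
python3 -m inch '[{"claw":1,"travel":[0,0,0],"yaw":-0.15},{"claw":1,"travel":[0,0,0],"yaw":-0.3},{"claw":1,"travel":[0,0,0],"yaw":-0.3}]' >/dev/null
python3 -c "
from h import *
tote(); snap('wrist','w10')"
```

```text
t 19.8 q [-0.12  0.25  1.31  0.1   0.83 -2.19] tcp [ 0.925 -0.065  0.503]
tilt 38.8 downhill dir in tote deg -33.4 (0 = straight -x, 45 bisector) F [-0.6 -0.1 -5.1] w 0.0157
lowest z 0.33
tool-frame: out [-0.595 -0.425  0.682] up [-0.61  -0.315 -0.728]
```

View pics/w10.png

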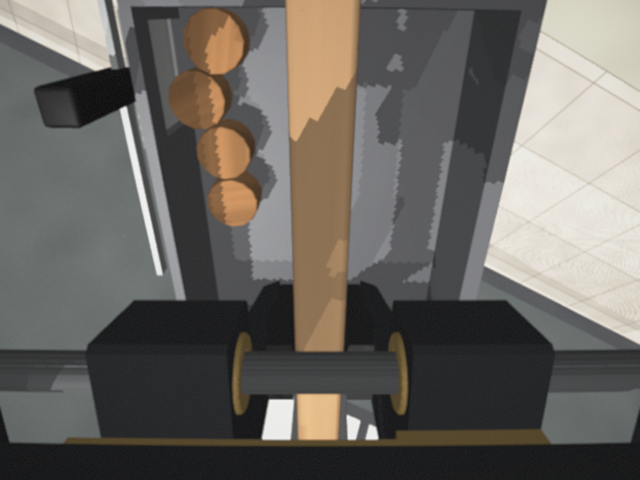

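```bash
cat >> h.py <<'E'
def pivot(name,obs):
    # obs: dict tote point -> pixel ; 1D fit of pivot angle about the tool y axis through grasp
    s=load(name); T=np.array(s['tool_from_camera']); Rg=np.load('Rg.npy')
    from scipy.optimize import least_squares
    def f(p):
        r=[]
        for P,uv in obs:
            M=Ro.from_euler('y',p[0]).as_matrix()@Rg.T
            q=M@(np.array(P)-[p[1],0,.13])+[0,0,-.019]
            r+=list(proj(s,q,T)-uv)
        return r
    z=least_squares(f,[0,0]); print(name,'pivot deg',np.degrees(z.x[0]).round(2),'dx',z.x[1].round(4),'res px',np.round(z.fun,1)); return z.x[0]
E
python3 - <<'E'
from h import *
A=(-.1,-.08,.062);B=(-.1,.08,.062);Tb=(-.065,-.095,.104)
pivot('w7',[(A,(126,22)),(B,(515,20)),(Tb,(50,117))])
pivot('w8',[(A,(123,18)),(B,(517,17)),(Tb,(46,117))])
pivot('w9',[(A,(119,11)),(B,(527,3)),(Tb,(43,111))])
pivot('w10',[(Tb,(37,105))])
E
```

```text
w7 pivot deg -0.78 dx 0.0048 res px [ -5.4  -1.6 -12.8   2.   -7.    0.5]
w8 pivot deg 0.48 dx 0.0044 res px [ -5.6  -1.1 -12.4   1.2  -6.1   0.6]
w9 pivot deg 2.34 dx 0.0059 res px [ -7.4  -4.6 -17.7   4.6  -9.4   1.3]
w10 pivot deg 0.15 dx 0.0089 res px [ 0. -0.]
```

```bash
python3 -m inch '[{"claw":1,"travel":[0,0,0],"yaw":0},{"claw":1,"travel":[0,0,0],"yaw":0},{"claw":1,"travel":[0,0,0],"yaw":0}]' >/dev/null
python3 -c "
from h import *
tote(); snap('wrist','w11')"
```

```text
t 20.225 q [-0.12  0.25  1.31  0.1   0.83 -2.19] tcp [ 0.925 -0.065  0.501]
tilt 38.8 downhill dir in tote deg -33.5 (0 = straight -x, 45 bisector) F [ 0.1 -0.3 -5.3] w 0.0156
lowest z 0.329
tool-frame: out [-0.594 -0.427  0.682] up [-0.608 -0.316 -0.728]
```

View pics/w11.png

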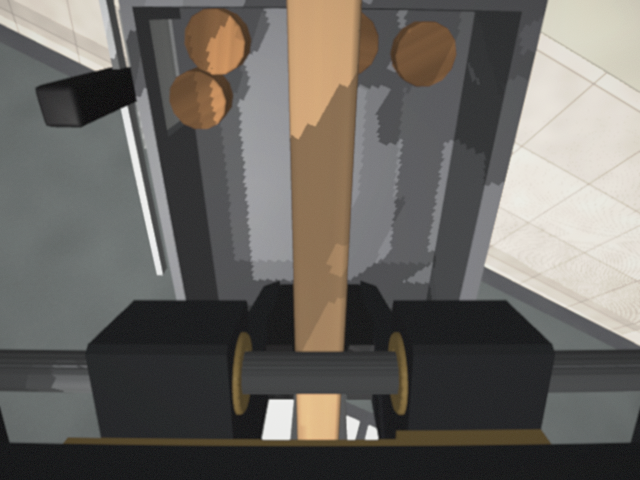

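```bash
python3 -m inch '[{"claw":1,"travel":[0,0,0],"yaw":0.15},{"claw":1,"travel":[0,0,0],"yaw":0.32},{"claw":1,"travel":[0,0,0],"yaw":0.5},{"claw":1,"travel":[0,0,0],"yaw":0.68},{"claw":1,"travel":[0,0,0],"yaw":0.86},{"claw":1,"travel":[0,0,0],"yaw":1.04},{"claw":1,"travel":[0,0,0],"yaw":1.2},{"claw":1,"travel":[0,0,0],"yaw":1.25},{"claw":1,"travel":[0,0,0],"yaw":1.25},{"claw":1,"travel":[0,0,0],"yaw":1.25}]' >/dev/null
python3 -c "
from h import *
tote(); snap('wrist','w12')"
```

```text
t 21.525 q [-0.12  0.25  1.31  0.1   0.83 -0.94] tcp [ 0.925 -0.065  0.502]
tilt 37.2 downhill dir in tote deg 47.7 (0 = straight -x, 45 bisector) F [-0.7  0.7 -5.4] w 0.0154
lowest z 0.325
tool-frame: out [-0.593  0.428  0.682] up [-0.493  0.477 -0.728]
```

View pics/w12.png

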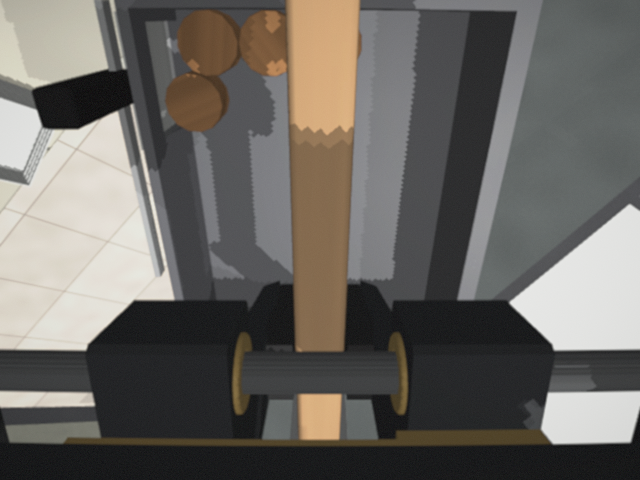

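```bash
python3 -m inch '[{"claw":1,"travel":[0,0,0],"yaw":0.15},{"claw":1,"travel":[0,0,0],"yaw":0.32},{"claw":1,"travel":[0,0,0],"yaw":0.5},{"claw":1,"travel":[0,0,0],"yaw":0.68},{"claw":1,"travel":[0,0,0],"yaw":0.83},{"claw":1,"travel":[0,0,0],"yaw":0.88},{"claw":1,"travel":[0,0,0],"yaw":0.88}]' >/dev/null
python3 -c "
from h import *
tote(); snap('wrist','w13')"
```

```text
t 22.45 q [-0.12  0.25  1.31  0.1   0.83 -0.06] tcp [ 0.925 -0.065  0.501]
tilt 42.1 downhill dir in tote deg 101.6 (0 = straight -x, 45 bisector) F [ 0.  -0.6 -4.7] w 0.0158
lowest z 0.342
tool-frame: out [-0.048  0.73   0.682] up [ 0.054  0.683 -0.728]
```

View pics/w13.png

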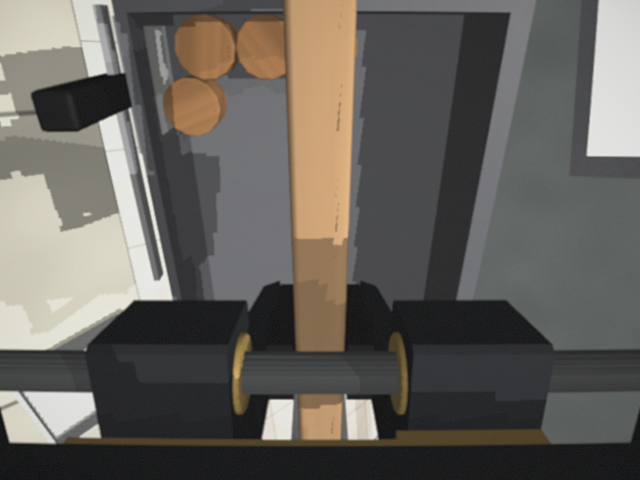

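```bash
python3 -m inch '[{"claw":1,"travel":[0,0,0],"yaw":0.15},{"claw":1,"travel":[0,0,0],"yaw":0.25},{"claw":1,"travel":[0,0,0],"yaw":0.25}]' >/dev/null
python3 -c "
from h import *
tote(); snap('wrist','w14')"
```

```text
t 22.875 q [-0.12  0.25  1.31  0.1   0.83  0.18] tcp [ 0.925 -0.065  0.502]
tilt 43.8 downhill dir in tote deg 115.8 (0 = straight -x, 45 bisector) F [ 0.2  0.4 -5.1] w 0.0156
lowest z 0.329
tool-frame: out [0.134 0.719 0.682] up [ 0.22   0.649 -0.728]
```

View pics/w14.png

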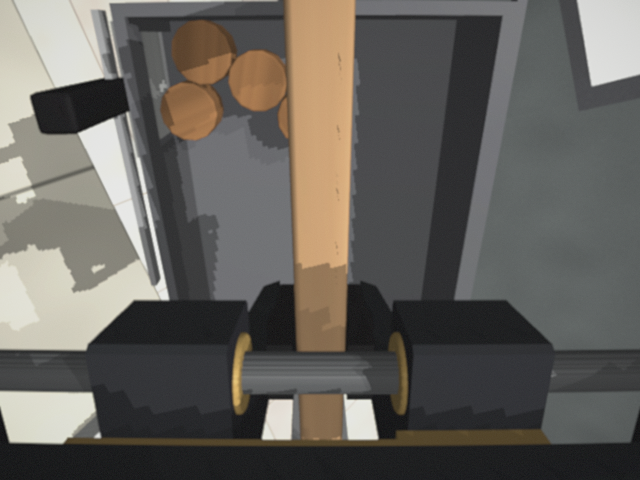

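```bash
python3 -m inch '[{"claw":1,"travel":[0,0,0],"yaw":-0.18},{"claw":1,"travel":[0,0,0],"yaw":-0.36},{"claw":1,"travel":[0,0,0],"yaw":-0.54},{"claw":1,"travel":[0,0,0],"yaw":-0.72},{"claw":1,"travel":[0,0,0],"yaw":-0.9},{"claw":1,"travel":[0,0,0],"yaw":-1.05},{"claw":1,"travel":[0,0,0],"yaw":-1.15},{"claw":1,"travel":[0,0,0],"yaw":-1.15},{"claw":1,"travel":[0,0,0],"yaw":-1.15}]' >/dev/null
python3 -c "
from h import *
tote(); snap('wrist','w15')"
```

```text
t 24.05 q [-0.12  0.25  1.31  0.1   0.83 -0.96] tcp [ 0.925 -0.065  0.502]
tilt 37.2 downhill dir in tote deg 46.5 (0 = straight -x, 45 bisector) F [-0.1 -0.4 -4.6] w 0.016
lowest z 0.324
tool-frame: out [-0.601  0.417  0.682] up [-0.501  0.468 -0.728]
```

View pics/w15.png

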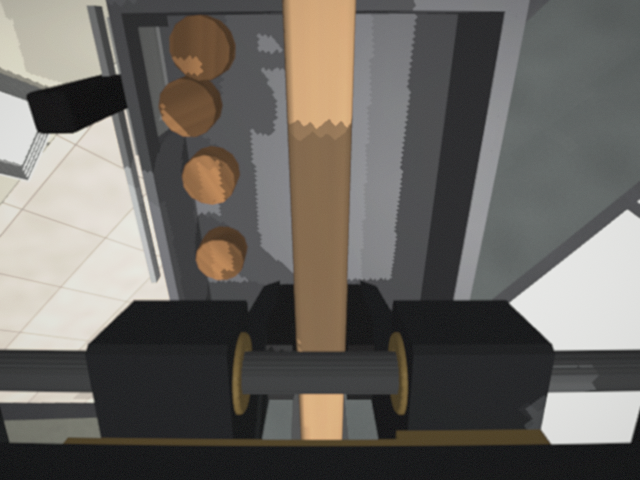

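```bash
python3 -m inch '[{"claw":1,"travel":[0,0,0],"yaw":-0.18},{"claw":1,"travel":[0,0,0],"yaw":-0.36},{"claw":1,"travel":[0,0,0],"yaw":-0.54},{"claw":1,"travel":[0,0,0],"yaw":-0.72},{"claw":1,"travel":[0,0,0],"yaw":-0.9},{"claw":1,"travel":[0,0,0],"yaw":-1.05},{"claw":1,"travel":[0,0,0],"yaw":-1.15},{"claw":1,"travel":[0,0,0],"yaw":-1.2},{"claw":1,"travel":[0,0,0],"yaw":-1.2}]' >/dev/null
python3 -c "
from h import *
tote(); snap('wrist','w16')"
```

```text
t 25.225 q [-0.12  0.25  1.31  0.1   0.83 -2.16] tcp [ 0.925 -0.065  0.502]
tilt 38.6 downhill dir in tote deg -31.6 (0 = straight -x, 45 bisector) F [ 0.1 -0.3 -5.3] w 0.0156
lowest z 0.329
tool-frame: out [-0.607 -0.408  0.682] up [-0.618 -0.297 -0.728]
```

View pics/w16.png

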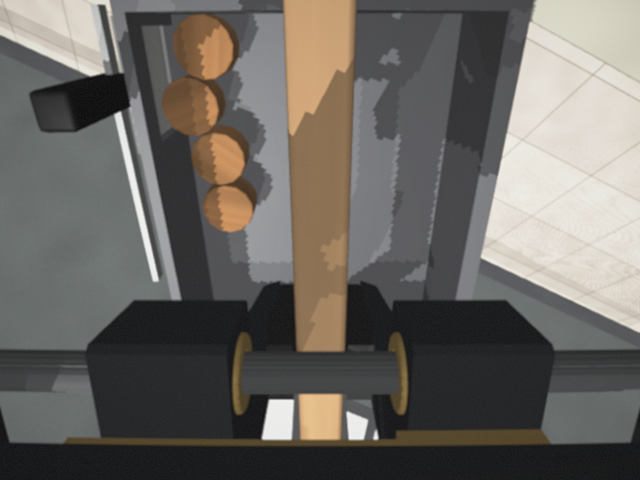

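```bash
python3 -m inch '[{"claw":1,"travel":[0,0,0],"yaw":0},{"claw":1,"travel":[0,0,0],"yaw":0.1}]' >/dev/null
python3 -c "
from h import *
tote(); s=snap('wrist','w17')"
```

```text
t 25.525 q [-0.12  0.25  1.31  0.1   0.83 -2.06] tcp [ 0.925 -0.065  0.502]
tilt 38.1 downhill dir in tote deg -25.2 (0 = straight -x, 45 bisector) F [-1.1 -0.1 -5. ] w 0.0155
lowest z 0.331
tool-frame: out [-0.645 -0.344  0.682] up [-0.645 -0.233 -0.728]
```

View pics/w17.png

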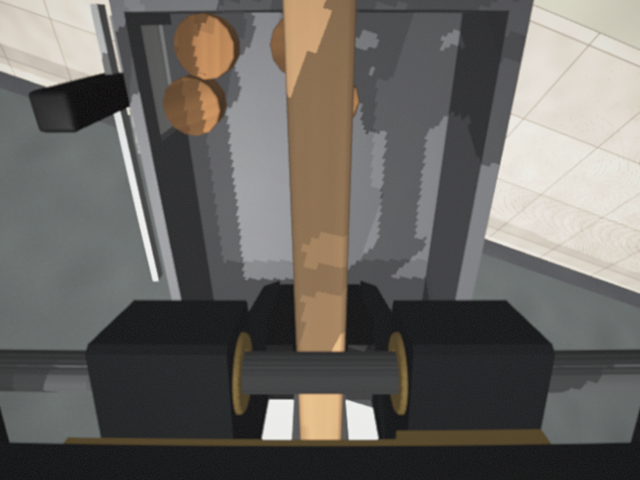

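```bash
python3 -m inch '[{"claw":1,"travel":[0,0,0],"yaw":0.18},{"claw":1,"travel":[0,0,0],"yaw":0.36},{"claw":1,"travel":[0,0,0],"yaw":0.54},{"claw":1,"travel":[0,0,0],"yaw":0.72},{"claw":1,"travel":[0,0,0],"yaw":0.9},{"claw":1,"travel":[0,0,0],"yaw":1.05},{"claw":1,"travel":[0,0,0],"yaw":1.08},{"claw":1,"travel":[0,0,0],"yaw":1.08}]' >/dev/null
python3 -c "
from h import *
tote(); s=snap('wrist','w18')"
```

```text
t 26.575 q [-0.12  0.25  1.31  0.1   0.83 -0.99] tcp [ 0.925 -0.065  0.502]
tilt 37.1 downhill dir in tote deg 45.0 (0 = straight -x, 45 bisector) F [ 0.6 -0.2 -5.2] w 0.0155
lowest z 0.324
tool-frame: out [-0.61   0.403  0.682] up [-0.512  0.456 -0.728]
```

View pics/w18.png

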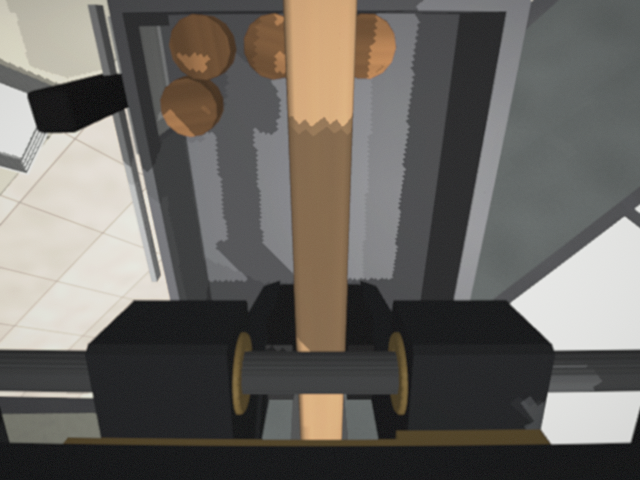

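```bash
python3 -m inch '[{"claw":1,"travel":[0,0,0],"yaw":0.15},{"claw":1,"travel":[0,0,0],"yaw":0.3},{"claw":1,"travel":[0,0,0],"yaw":0.35},{"claw":1,"travel":[0,0,0],"yaw":0.35}]' >/dev/null
python3 -c "
from h import *
tote(); s=snap('wrist','w19')"
```

```text
t 27.125 q [-0.12  0.25  1.31  0.1   0.83 -0.64] tcp [ 0.925 -0.065  0.502]
tilt 38.6 downhill dir in tote deg 67.3 (0 = straight -x, 45 bisector) F [ 0.3  1.  -4.3] w 0.0158
lowest z 0.333
tool-frame: out [-0.435  0.588  0.682] up [-0.324  0.604 -0.728]
```

View pics/w19.png

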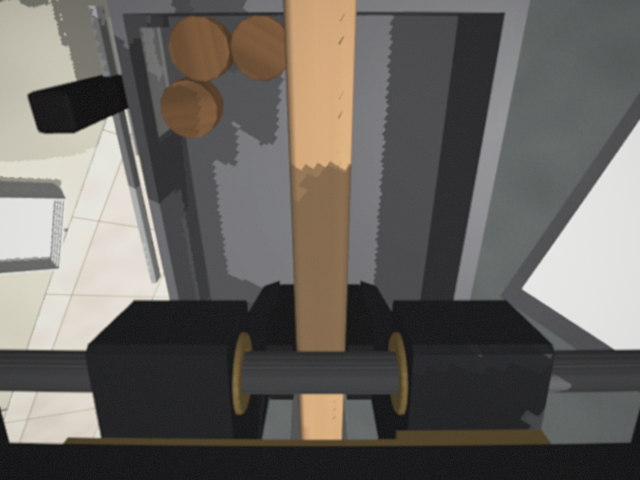

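```bash
python3 - <<'E'
from h import *
s=load('w19');c=s['pixels'][0:160,0:560];cv2.imwrite('pics/w19c.png',cv2.resize(cv2.convertScaleAbs(cv2.cvtColor(c,cv2.COLOR_RGB2BGR),alpha=1.3),None,fx=1.42,fy=1.42))
A=(-.095,-.075,.062);B=(-.095,.075,.062);C=(-.095,-.075,.005)
pivot('w7',[(A,(140,41)),(B,(496,38))])
pivot('w12',[(A,(129,11)),(B,(516,11))])
pivot('w19',[(A,(124,14)),(B,(503,13))])
snap('side','s19');snap('top','t19')
c=load('s19')['pixels'][0:300,240:640]; cv2.imwrite('pics/s19c.png',cv2.resize(cv2.cvtColor(c,cv2.COLOR_RGB2BGR),None,fx=2,fy=2,interpolation=cv2.INTER_CUBIC))
E
```

```text
w7 pivot deg 0.06 dx 0.0016 res px [-6.  -1.8 -6.3  1.9]
w12 pivot deg 6.19 dx 0.0042 res px [-11.1   0.1 -12.2  -0. ]
w19 pivot deg 4.52 dx 0.0053 res px [-2.4 -0.6 -2.6  0.7]
```

View pics/s19c.png

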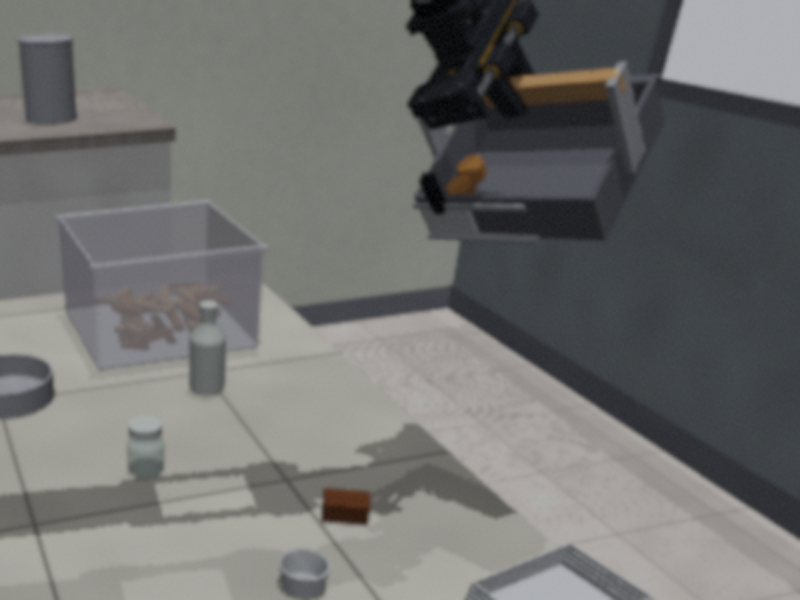

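View pics/w19c.png

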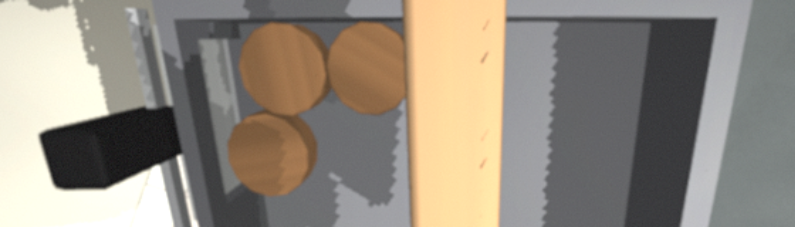

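```bash
cat >> h.py <<'E'
def tote2(p,dy=0):
    o=arm.get_obs(); R=Ro.from_euler('xyz',o['tcp_rot']).as_matrix()@Ro.from_euler('z',dy).as_matrix(); Q=R@Ro.from_euler('y',p).as_matrix()@np.load('Rg.npy').T
    g=-Q[2]; print('dy',dy,'true tilt',np.degrees(np.arccos(-g[2])).round(1),'dir',np.degrees(np.arctan2(-g[1],-g[0])).round(1),'slopes -x,-y deg',np.degrees(np.arcsin(-g[:2])).round(1))
E
python3 -c "
from h import *
p=np.radians(4.5)
for d in (0,-.2,-.35,-.45,-.55): tote2(p,d)"
```

```text
dy 0 true tilt 37.0 dir 72.7 slopes -x,-y deg [10.3 35.1]
dy -0.2 true tilt 35.2 dir 59.7 slopes -x,-y deg [16.9 29.8]
dy -0.35 true tilt 34.0 dir 49.5 slopes -x,-y deg [21.3 25.2]
dy -0.45 true tilt 33.4 dir 42.5 slopes -x,-y deg [23.9 21.8]
dy -0.55 true tilt 32.9 dir 35.4 slopes -x,-y deg [26.3 18.3]
```

```bash
python3 -m inch '[{"claw":1,"travel":[-0.018,0.024,0.027],"yaw":-0.06},{"claw":1,"travel":[-0.04,0.055,0.062],"yaw":-0.15},{"claw":1,"travel":[-0.065,0.087,0.1],"yaw":-0.25},{"claw":1,"travel":[-0.09,0.12,0.138],"yaw":-0.34},{"claw":1,"travel":[-0.1,0.138,0.158],"yaw":-0.4},{"claw":1,"travel":[-0.106,0.145,0.167],"yaw":-0.4}]' >/dev/null
python3 -c "
from h import *
tote();tote2(np.radians(4.5))"
```

```text
t 28.025 q [-0.12  0.91  0.33  0.08  1.15 -1.  ] tcp [ 1.17  -0.095  0.497]
tilt 36.8 downhill dir in tote deg 41.9 (0 = straight -x, 45 bisector) F [ 0.3 -0.4 -5. ] w 0.0155
lowest z 0.32
tool-frame: out [-0.631  0.375  0.679] up [-0.531  0.429 -0.73 ]
dy 0 true tilt 33.5 dir 46.1 slopes -x,-y deg [22.5 23.5]
```

```bash
python3 -m inch '[{"claw":1,"travel":[-0.58,0.36,0.4],"yaw":0}]' >/dev/null
python3 -m inch '[{"claw":1,"travel":[-0.58,0.36,0.4],"yaw":0}]' >/dev/null
python3 -m inch '[{"claw":1,"travel":[-0.58,0.36,0.4],"yaw":0}]' >/dev/null
python3 -c "
from h import *
tote();tote2(np.radians(4.5)); tote2(np.radians(4.5),.1)"
```

```text
t 28.4 q [-0.13  0.97  0.31  0.09  0.99 -1.01] tcp [ 1.221 -0.106  0.484]
tilt 43.7 downhill dir in tote deg 40.7 (0 = straight -x, 45 bisector) F [-0.8 -0.1 -5.2] w 0.0155
lowest z 0.302
tool-frame: out [-0.561  0.322  0.763] up [-0.6    0.477 -0.642]
dy 0 true tilt 40.3 dir 43.8 slopes -x,-y deg [27.8 26.6]
dy 0.1 true tilt 41.0 dir 50.5 slopes -x,-y deg [24.7 30.4]
```

```bash
python3 -m inch '[{"claw":1,"travel":[0.01,-0.006,-0.014],"yaw":0.03},{"claw":1,"travel":[0.032,-0.019,-0.044],"yaw":0.06},{"claw":1,"travel":[0.06,-0.035,-0.082],"yaw":0.06},{"claw":1,"travel":[0.088,-0.051,-0.12],"yaw":0.06},{"claw":1,"travel":[0.116,-0.067,-0.158],"yaw":0.06},{"claw":1,"travel":[0.142,-0.082,-0.194],"yaw":0.06},{"claw":1,"travel":[0.16,-0.092,-0.218],"yaw":0.06},{"claw":1,"travel":[0.168,-0.097,-0.229],"yaw":0.06},{"claw":1,"travel":[0.168,-0.097,-0.229],"yaw":0.06},{"claw":1,"travel":[0.168,-0.097,-0.229],"yaw":0.06}]' >/dev/null
python3 -c "
from h import *
tote();tote2(np.radians(4.5)); snap('wrist','w20');snap('side','s20')
c=load('s20')['pixels'][0:240,320:640]; cv2.imwrite('pics/s20c.png',cv2.resize(cv2.cvtColor(c,cv2.COLOR_RGB2BGR),None,fx=2.4,fy=2.4,interpolation=cv2.INTER_CUBIC))"
```

```text
t 29.65 q [-0.13  0.2   1.46  0.13  0.62 -1.01] tcp [ 0.923 -0.068  0.487]
tilt 44.0 downhill dir in tote deg 44.5 (0 = straight -x, 45 bisector) F [-0.3  1.  -5.9] w 0.0155
lowest z 0.305
tool-frame: out [-0.539  0.354  0.764] up [-0.571  0.513 -0.64 ]
dy 0 true tilt 40.9 dir 47.9 slopes -x,-y deg [26. 29.]
```

View pics/w20.png

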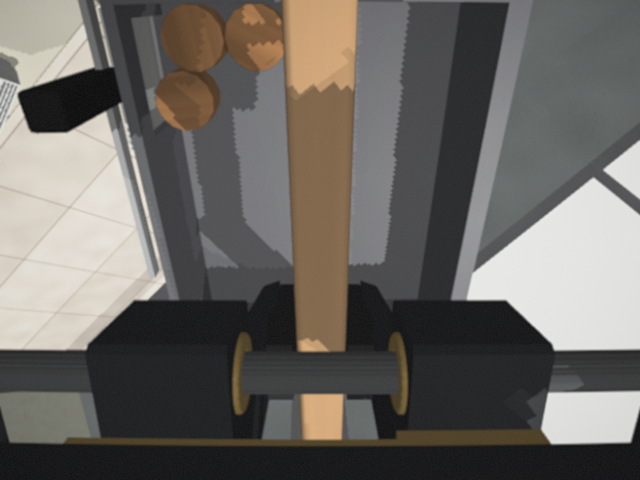

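View pics/s20c.png

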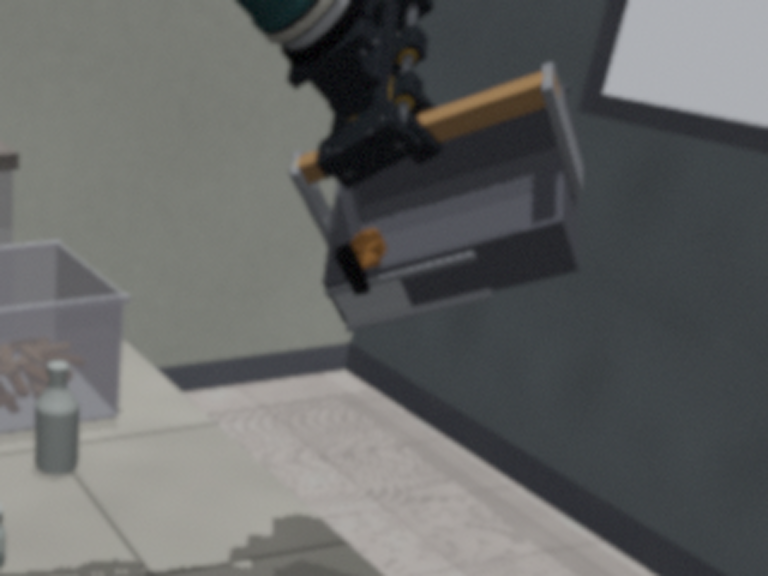

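```bash
python3 -m inch '[{"claw":1,"travel":[0,0,0],"yaw":0},{"claw":1,"travel":[0,0,0],"yaw":0},{"claw":1,"travel":[0,0,0],"yaw":0},{"claw":1,"travel":[0,0,0],"yaw":0},{"claw":1,"travel":[0,0,0],"yaw":0},{"claw":1,"travel":[0,0,0],"yaw":0}]' >/dev/null
python3 -c "
from h import *
tote();snap('wrist','w21');snap('top','t21')
c=load('t21')['pixels'][0:200,180:480]; cv2.imwrite('pics/t21c.png',cv2.resize(cv2.convertScaleAbs(cv2.cvtColor(c,cv2.COLOR_RGB2BGR),alpha=2.2),None,fx=2.6,fy=2.6,interpolation=cv2.INTER_CUBIC))
a=load('w20')['pixels'];b=load('w21')['pixels']; g=[cv2.cvtColor(x[0:140,100:280],cv2.COLOR_RGB2GRAY).astype(np.float32) for x in(a,b)]; print('shift px w20->w21',cv2.phaseCorrelate(*g))
pivot('w21',[((-.095,-.075,.062),(115,-1)),((-.095,.075,.062),(508,1))])"
```

```text
t 30.5 q [-0.13  0.19  1.46  0.13  0.62 -1.01] tcp [ 0.922 -0.068  0.488]
tilt 44.0 downhill dir in tote deg 44.5 (0 = straight -x, 45 bisector) F [ 0.2 -0.4 -5.2] w 0.0158
lowest z 0.306
tool-frame: out [-0.539  0.354  0.764] up [-0.571  0.513 -0.64 ]
shift px w20->w21 ((0.33722426139335937, 0.0874778611447482), 0.7735018599180528)
w21 pivot deg 6.9 dx 0.007 res px [-0.9  1.  -1.2 -1. ]
```

View pics/w21.png

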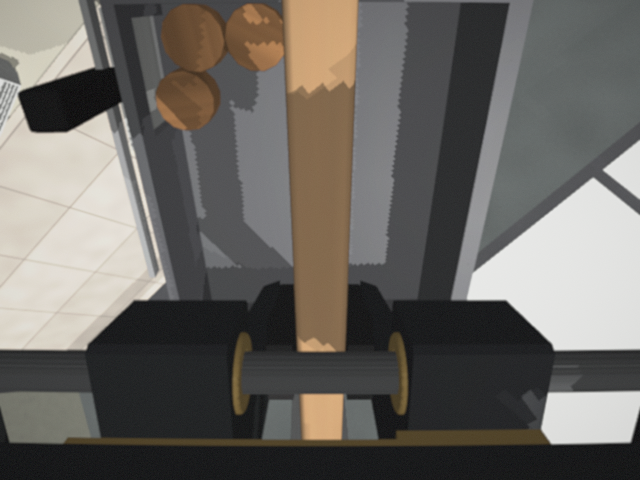

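View pics/t21c.png

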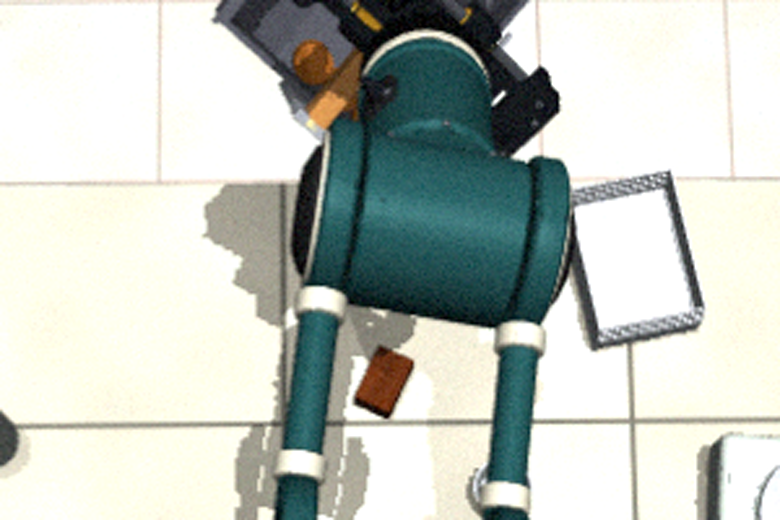

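```bash
python3 -c "
from h import *
p=np.radians(6.9); tote2(p)
o=arm.get_obs();R=Ro.from_euler('xyz',o['tcp_rot']).as_matrix();Q=R@Ro.from_euler('y',p).as_matrix()@np.load('Rg.npy').T;gp=o['position']-.019*R[:,2]
org=gp-Q@np.array([.007,0,.13])
def intote(s,uv,W=None,z=.025):
    a,d=ray(s,*uv,W); a=Q.T@(a-org); d=Q.T@d; return (a+d*(z-a[2])/d[2])
print('plug4',intote(load('t21'),(300,23.8)))
T=np.eye(4);T[:3,:3]=R;T[:3,3]=o['position']; s=load('w21');W=T@np.array(s['tool_from_camera'])
for uv in [(193,36),(256,36),(188,99)]: print(intote(s,uv,W))
for c in [(-.095,-.075,.005),(-.1,.08,0),(.1,-.08,0),(-.1,-.08,0)]: print(c,(org+Q@np.array(c)).round(3))
"
```

```text
dy 0 true tilt 39.3 dir 49.9 slopes -x,-y deg [24.1 29. ]
plug4 [-0.07878153  0.00540712  0.025     ]
[-0.08081064 -0.05617005  0.025     ]
[-0.08057079 -0.02647746  0.025     ]
[-0.05201091 -0.06282667  0.025     ]
(-0.095, -0.075, 0.005) [ 0.886 -0.041  0.325]
(-0.1, 0.08, 0) [0.96  0.077 0.394]
(0.1, -0.08, 0) [ 1.008 -0.174  0.398]
(-0.1, -0.08, 0) [ 0.884 -0.041  0.317]
```

```bash
python3 -m inch '[{"claw":1,"travel":[0,0,0],"yaw":0.17},{"claw":1,"travel":[0,0,0],"yaw":0.35},{"claw":1,"travel":[0,0,0],"yaw":0.53},{"claw":1,"travel":[0,0,0],"yaw":0.71},{"claw":1,"travel":[0,0,0],"yaw":0.89},{"claw":1,"travel":[0,0,0],"yaw":1.07},{"claw":1,"travel":[0,0,0],"yaw":1.22},{"claw":1,"travel":[0,0,0],"yaw":1.04},{"claw":1,"travel":[0,0,0],"yaw":0.86},{"claw":1,"travel":[0,0,0],"yaw":0.68}]' >/dev/null
python3 -c "
from h import *
tote();snap('wrist','w22')"
```

```text
t 31.85 q [-0.13  0.19  1.46  0.13  0.62 -0.33] tcp [ 0.922 -0.068  0.487]
tilt 47.3 downhill dir in tote deg 85.9 (0 = straight -x, 45 bisector) F [ 0.   0.5 -5.2] w 0.0157
lowest z 0.336
tool-frame: out [-0.201  0.613  0.764] up [-0.126  0.757 -0.641]
```

View pics/w22.png

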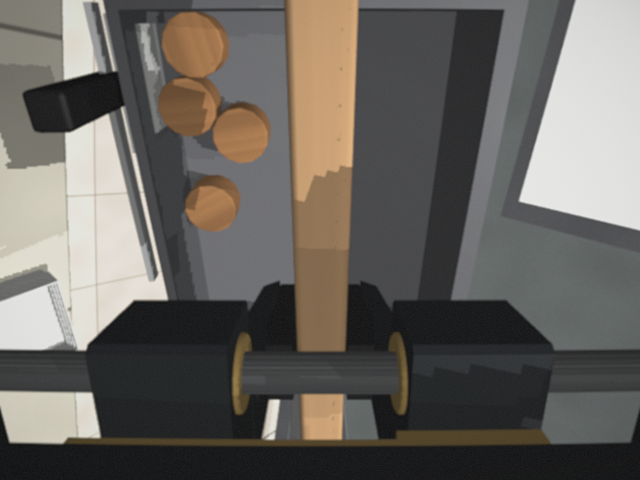

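```bash
python3 -m inch '[{"claw":1,"travel":[0,0,0],"yaw":-0.18},{"claw":1,"travel":[0,0,0],"yaw":-0.36},{"claw":1,"travel":[0,0,0],"yaw":-0.54},{"claw":1,"travel":[0,0,0],"yaw":-0.72},{"claw":1,"travel":[0,0,0],"yaw":-0.9},{"claw":1,"travel":[0,0,0],"yaw":-1.0},{"claw":1,"travel":[0,0,0],"yaw":-1.0}]' >/dev/null
python3 -c "
from h import *
tote();snap('wrist','w23')"
```

```text
t 32.775 q [-0.13  0.19  1.46  0.13  0.62 -1.32] tcp [ 0.922 -0.068  0.488]
tilt 43.4 downhill dir in tote deg 24.3 (0 = straight -x, 45 bisector) F [ 0.   0.4 -5.2] w 0.0151
lowest z 0.31
tool-frame: out [-0.623  0.168  0.764] up [-0.703  0.31  -0.64 ]
```

View pics/w23.png

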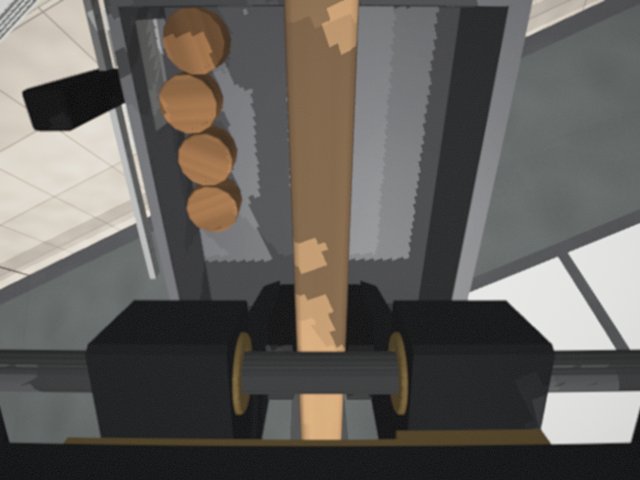

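```bash
python3 -m inch '[{"claw":1,"travel":[0,0,0],"yaw":-0.18},{"claw":1,"travel":[0,0,0],"yaw":-0.36},{"claw":1,"travel":[0,0,0],"yaw":-0.54},{"claw":1,"travel":[0,0,0],"yaw":-0.72},{"claw":1,"travel":[0,0,0],"yaw":-0.9},{"claw":1,"travel":[0,0,0],"yaw":-1.05},{"claw":1,"travel":[0,0,0],"yaw":-1.05},{"claw":1,"travel":[0,0,0],"yaw":-0.88}]' >/dev/null
python3 -c "
from h import *
tote();snap('wrist','w24')"
```

```text
t 33.825 q [-0.13  0.19  1.46  0.13  0.62 -2.2 ] tcp [ 0.922 -0.068  0.488]
tilt 45.5 downhill dir in tote deg -30.9 (0 = straight -x, 45 bisector) F [ 0.4 -0.4 -5.2] w 0.0158
lowest z 0.312
tool-frame: out [-0.529 -0.369  0.764] up [-0.689 -0.339 -0.641]
```

View pics/w24.png

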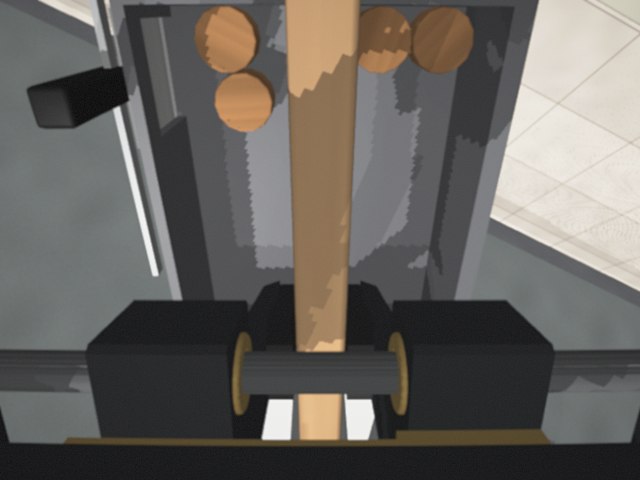

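```bash
python3 -m inch '[{"claw":1,"travel":[0,0,0],"yaw":0.18},{"claw":1,"travel":[0,0,0],"yaw":0.36},{"claw":1,"travel":[0,0,0],"yaw":0.54},{"claw":1,"travel":[0,0,0],"yaw":0.72},{"claw":1,"travel":[0,0,0],"yaw":0.9},{"claw":1,"travel":[0,0,0],"yaw":1.08},{"claw":1,"travel":[0,0,0],"yaw":1.26},{"claw":1,"travel":[0,0,0],"yaw":1.3},{"claw":1,"travel":[0,0,0],"yaw":1.3}]' >/dev/null
python3 -c "
from h import *
tote();snap('wrist','w25');snap('top','t25')
c=load('t25')['pixels'][0:120,180:480]; cv2.imwrite('pics/t25c.png',cv2.resize(cv2.convertScaleAbs(cv2.cvtColor(c,cv2.COLOR_RGB2BGR),alpha=2.2),None,fx=2.6,fy=2.6,interpolation=cv2.INTER_CUBIC))"
```

```text
t 35.0 q [-0.13  0.19  1.46  0.13  0.62 -0.91] tcp [ 0.922 -0.068  0.488]
tilt 44.3 downhill dir in tote deg 50.8 (0 = straight -x, 45 bisector) F [-0.3 -0.  -5. ] w 0.0155
lowest z 0.307
tool-frame: out [-0.501  0.406  0.764] up [-0.517  0.568 -0.64 ]
```

View pics/w25.png

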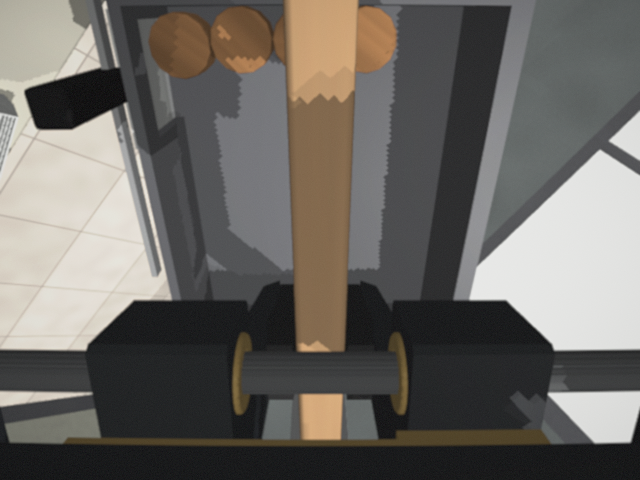

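View pics/t25c.png

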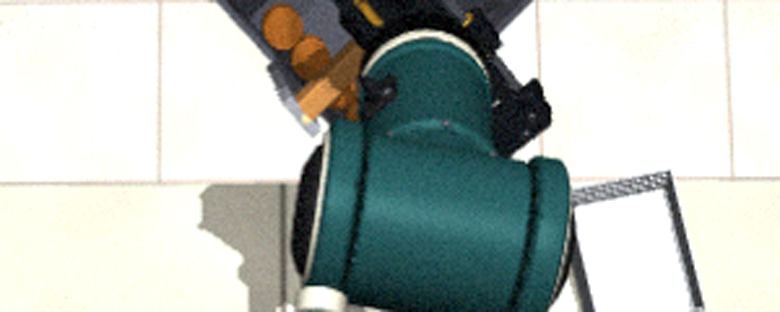

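```bash
python3 -m inch '[{"claw":1,"travel":[0,0,0],"yaw":0.18},{"claw":1,"travel":[0,0,0],"yaw":0.36},{"claw":1,"travel":[0,0,0],"yaw":0.54},{"claw":1,"travel":[0,0,0],"yaw":0.72},{"claw":1,"travel":[0,0,0],"yaw":0.9},{"claw":1,"travel":[0,0,0],"yaw":1.0},{"claw":1,"travel":[0,0,0],"yaw":0.85}]' >/dev/null
python3 -c "
from h import *
tote();snap('wrist','w26')"
```

```text
t 35.975 q [-0.13  0.19  1.46  0.13  0.62 -0.06] tcp [ 0.922 -0.068  0.488]
tilt 49.1 downhill dir in tote deg 101.8 (0 = straight -x, 45 bisector) F [-1.4 -0.2 -5.7] w 0.0158
lowest z 0.327
tool-frame: out [-0.028  0.644  0.764] up [ 0.083  0.763 -0.641]
```

View pics/w26.png

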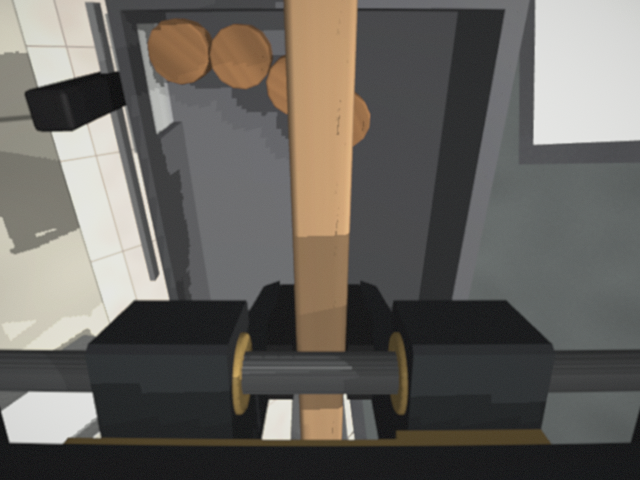

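```bash
python3 -m inch '[{"claw":1,"travel":[0,0,0],"yaw":-0.18},{"claw":1,"travel":[0,0,0],"yaw":-0.36},{"claw":1,"travel":[0,0,0],"yaw":-0.5}]' >/dev/null
python3 -c "
from h import *
tote();snap('wrist','w27')"
```

```text
t 36.4 q [-0.13  0.19  1.46  0.13  0.62 -0.56] tcp [ 0.922 -0.068  0.487]
tilt 45.9 downhill dir in tote deg 72.2 (0 = straight -x, 45 bisector) F [ 0.1  0.1 -6.2] w 0.0158
lowest z 0.32
tool-frame: out [-0.333  0.552  0.764] up [-0.293  0.71  -0.641]
```

View pics/w27.png

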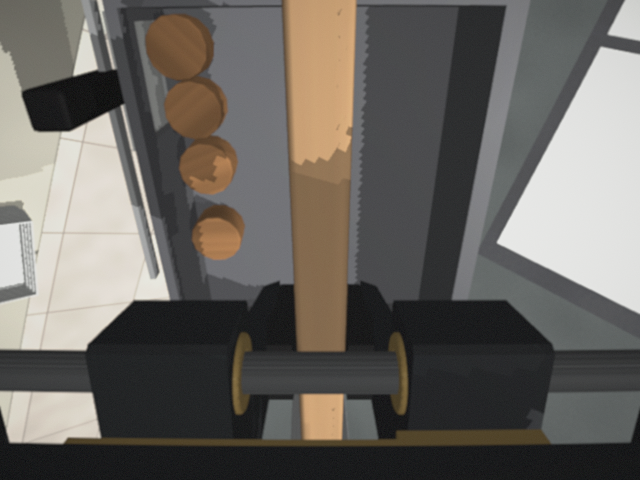

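```bash
python3 -m inch '[{"claw":1,"travel":[0,0,0],"yaw":-0.18},{"claw":1,"travel":[0,0,0],"yaw":-0.36},{"claw":1,"travel":[0,0,0],"yaw":-0.54},{"claw":1,"travel":[0,0,0],"yaw":-0.72},{"claw":1,"travel":[0,0,0],"yaw":-0.9},{"claw":1,"travel":[0,0,0],"yaw":-1.08},{"claw":1,"travel":[0,0,0],"yaw":-1.26},{"claw":1,"travel":[0,0,0],"yaw":-1.44},{"claw":1,"travel":[0,0,0],"yaw":-1.6}]' >/dev/null
python3 -c "
from h import *
tote();snap('wrist','w28')"
```

```text
t 37.575 q [-0.13  0.19  1.46  0.13  0.62 -2.16] tcp [ 0.922 -0.068  0.487]
tilt 45.3 downhill dir in tote deg -28.5 (0 = straight -x, 45 bisector) F [ 0.2  0.4 -5.7] w 0.0157
lowest z 0.312
tool-frame: out [-0.543 -0.348  0.764] up [-0.702 -0.312 -0.641]
```

View pics/w28.png

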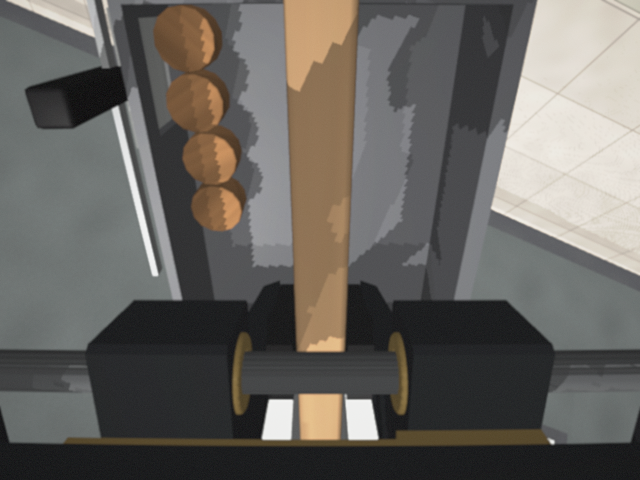

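```bash
python3 -m inch '[{"claw":1,"travel":[0,0,0],"yaw":-0.1},{"claw":1,"travel":[0,0,0],"yaw":0.0}]' >/dev/null
python3 -c "
from h import *
tote();snap('wrist','w29')"
```

```text
t 37.875 q [-0.13  0.19  1.46  0.13  0.62 -2.15] tcp [ 0.922 -0.068  0.488]
tilt 45.3 downhill dir in tote deg -28.0 (0 = straight -x, 45 bisector) F [ 0.3  0.  -5.3] w 0.0159
lowest z 0.313
tool-frame: out [-0.546 -0.344  0.764] up [-0.704 -0.306 -0.64 ]
```

View pics/w29.png

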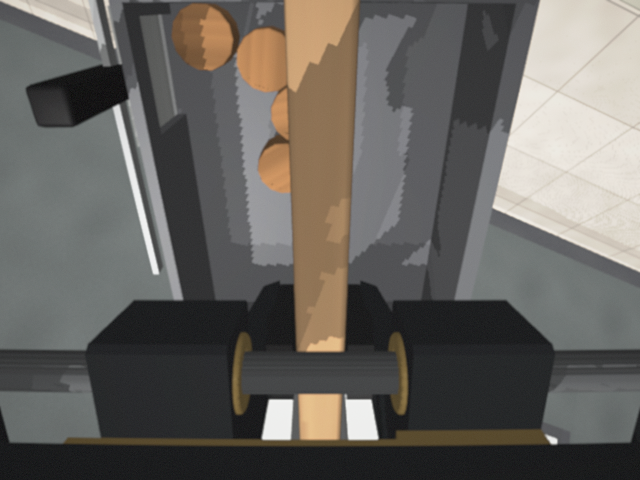

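```bash
python3 -m inch '[{"claw":1,"travel":[0,0,0],"yaw":0.18},{"claw":1,"travel":[0,0,0],"yaw":0.36},{"claw":1,"travel":[0,0,0],"yaw":0.54},{"claw":1,"travel":[0,0,0],"yaw":0.72},{"claw":1,"travel":[0,0,0],"yaw":0.9},{"claw":1,"travel":[0,0,0],"yaw":1.08},{"claw":1,"travel":[0,0,0],"yaw":1.2},{"claw":1,"travel":[0,0,0],"yaw":1.2}]' >/dev/null
python3 -c "
from h import *
tote();snap('wrist','w30');snap('top','t30')
c=load('t30')['pixels'][0:120,180:480]; cv2.imwrite('pics/t30c.png',cv2.resize(cv2.convertScaleAbs(cv2.cvtColor(c,cv2.COLOR_RGB2BGR),alpha=2.2),None,fx=2.6,fy=2.6,interpolation=cv2.INTER_CUBIC))"
```

```text
t 38.925 q [-0.13  0.19  1.46  0.13  0.62 -0.96] tcp [ 0.922 -0.068  0.488]
tilt 44.1 downhill dir in tote deg 47.7 (0 = straight -x, 45 bisector) F [ 0.   0.5 -5.3] w 0.0156
lowest z 0.306
tool-frame: out [-0.521  0.38   0.764] up [-0.545  0.542 -0.64 ]
```

View pics/w30.png

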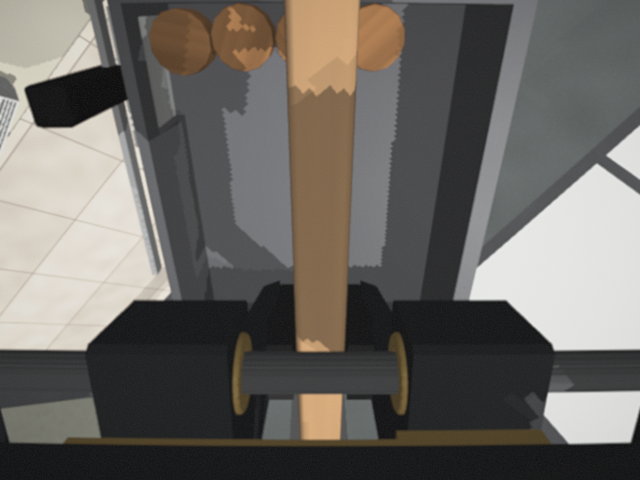

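View pics/t30c.png

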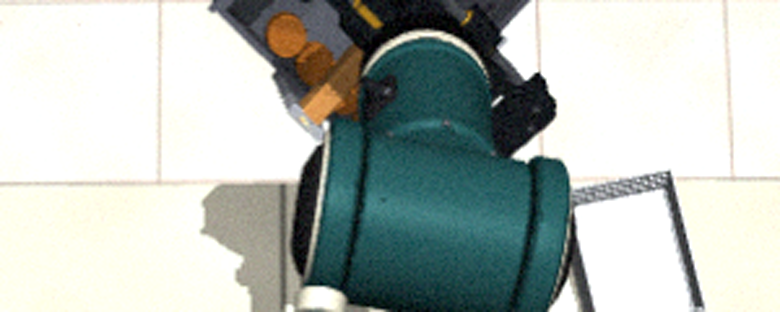

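```bash
python3 -m inch '[{"claw":1,"travel":[0,0,0],"yaw":0.18},{"claw":1,"travel":[0,0,0],"yaw":0.36},{"claw":1,"travel":[0,0,0],"yaw":0.54},{"claw":1,"travel":[0,0,0],"yaw":0.72},{"claw":1,"travel":[0,0,0],"yaw":0.9},{"claw":1,"travel":[0,0,0],"yaw":0.96},{"claw":1,"travel":[0,0,0],"yaw":0.78},{"claw":1,"travel":[0,0,0],"yaw":0.6}]' >/dev/null
python3 -c "
from h import *
tote();snap('wrist','w31')"
```

```text
t 40.025 q [-0.13  0.19  1.46  0.13  0.62 -0.36] tcp [ 0.922 -0.068  0.487]
tilt 47.1 downhill dir in tote deg 84.0 (0 = straight -x, 45 bisector) F [-0.8  0.1 -5.6] w 0.0156
lowest z 0.333
tool-frame: out [-0.22   0.607  0.764] up [-0.149  0.753 -0.641]
```

View pics/w31.png

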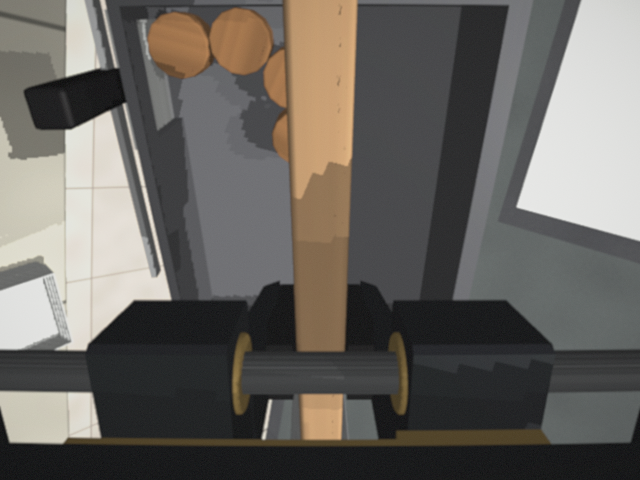

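```bash
python3 -m inch '[{"claw":1,"travel":[0,0,0],"yaw":-0.18},{"claw":1,"travel":[0,0,0],"yaw":-0.36},{"claw":1,"travel":[0,0,0],"yaw":-0.54},{"claw":1,"travel":[0,0,0],"yaw":-0.66},{"claw":1,"travel":[0,0,0],"yaw":-0.66},{"claw":1,"travel":[0,0,0],"yaw":-0.66}]' >/dev/null
python3 -c "
from h import *
tote();snap('wrist','w32')"
```

```text
t 40.825 q [-0.13  0.19  1.46  0.13  0.62 -1.01] tcp [ 0.922 -0.068  0.488]
tilt 44.0 downhill dir in tote deg 44.0 (0 = straight -x, 45 bisector) F [ 0.1 -0.7 -5.2] w 0.0157
lowest z 0.305
tool-frame: out [-0.542  0.35   0.764] up [-0.575  0.509 -0.64 ]
```

View pics/w32.png

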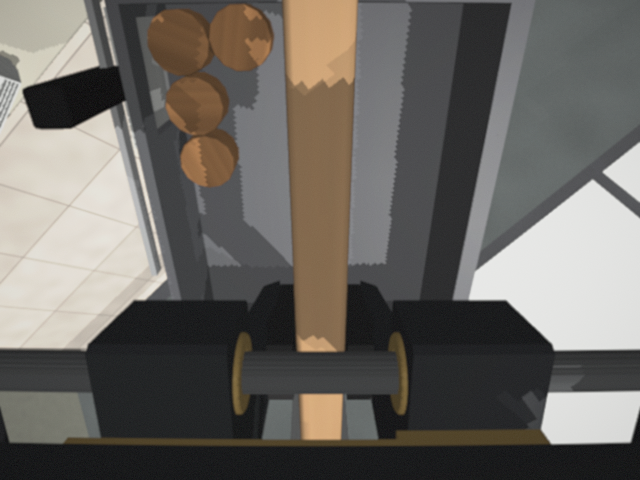

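```bash
python3 -m inch '[{"claw":1,"travel":[0,0,0],"yaw":0},{"claw":1,"travel":[0,0,0],"yaw":0},{"claw":1,"travel":[0,0,0],"yaw":0},{"claw":1,"travel":[0,0,0],"yaw":0}]' >/dev/null
python3 -c "
from h import *
tote()
s=snap('wrist','w33');st=snap('side','s33')
cv2.imwrite('pics/s33c.png',cv2.cvtColor(st['pixels'],cv2.COLOR_RGB2BGR))
a=load('w32')['pixels'];b=s['pixels']; g=[cv2.cvtColor(x[0:200,100:280],cv2.COLOR_RGB2GRAY).astype(np.float32) for x in(a,b)]; print('shift',cv2.phaseCorrelate(*g))
p=pivot('w33',[((-.095,-.075,.062),(115,2)),((-.095,.075,.062),(511,3))]); tote2(p)
o=arm.get_obs();R=Ro.from_euler('xyz',o['tcp_rot']).as_matrix();Q=R@Ro.from_euler('y',p).as_matrix()@np.load('Rg.npy').T;gp=o['position']-.019*R[:,2]
org=gp-Q@np.array([.007,0,.13]);T=np.eye(4);T[:3,:3]=R;T[:3,3]=o['position'];W=T@np.array(s['tool_from_camera'])
for uv in [(179,40),(241,36),(196,103),(209,157)]:
    x,d=ray(s,*uv,W); x=Q.T@(x-org); d=Q.T@d; q=x+d*(.025-x[2])/d[2]; print(q.round(3),np.hypot(q[0]+.095,q[1]+.075).round(3))
print(o['qvel'].round(4))
"
```

```text
t 41.375 q [-0.13  0.19  1.46  0.13  0.62 -1.02] tcp [ 0.922 -0.068  0.488]
tilt 43.9 downhill dir in tote deg 43.9 (0 = straight -x, 45 bisector) F [ 0.5  0.4 -4.6] w 0.0159
lowest z 0.305
tool-frame: out [-0.543  0.348  0.764] up [-0.576  0.508 -0.64 ]
shift ((0.1721460435045543, -0.1721911699944343), 0.9564113002353244)
w33 pivot deg 7.9 dx 0.005 res px [-2.4  0.7 -2.8 -0.7]
dy 0 true tilt 38.6 dir 50.2 slopes -x,-y deg [23.5 28.6]
[-0.077 -0.063  0.025] 0.022
[-0.079 -0.033  0.025] 0.045
[-0.048 -0.059  0.025] 0.049
[-0.02  -0.056  0.025] 0.077
[ 0.0015 -0.0006 -0.0004 -0.0005  0.0017  0.0005]
```

View pics/s33c.png

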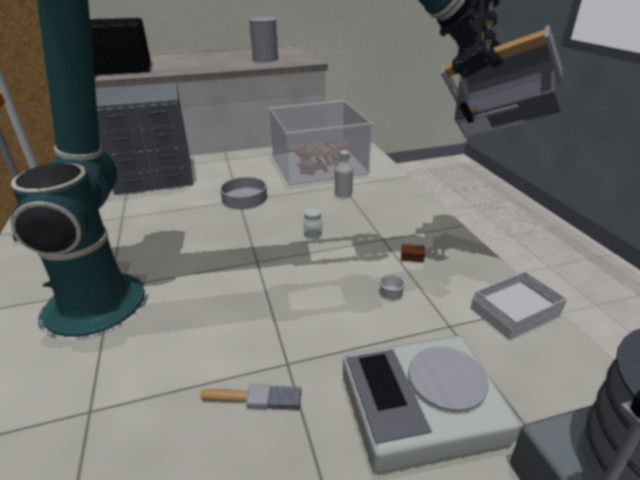

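View pics/w33.png

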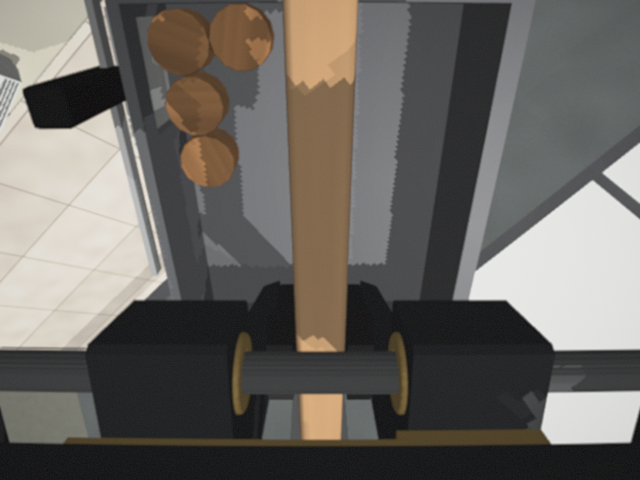

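```bash
python3 -c "
from rig import arm
print(arm.job_done())"
```

```text
the job is handed in; nothing more can be done
None
```

The job is handed in at about 41.5 s. The gate is shut, and the tote is held still by its handle, tipped with all four plugs together in the gate corner.

- **Gate:** I pushed it to its stop on the bench. A further push turned the tote slightly instead of moving the gate, and the tab measured at the shut position to within about 2 mm.
- **Tipping:** The moves have no tilt command. I tilted the tool by pulling against the arm's reach limit, then turned it about its own axis to steer the slope. The plugs first settled in a row along a wall, so I rocked the tote back and forth, with some tries that lined them up again, until they packed together.
- **Last checks:**
  - The tote is tipped about 39° towards the gate corner, its lowest point about 0.3 m above the bench. At that spot it hangs out over the far bench edge.
  - All four plugs are visible and touching, 22, 45, 49 and 77 mm from the corner. The picture did not shift over the last half second.
  - The other things on the bench look the same in the side view as at the start.
- **Not as planned:**
  - The tote turned about 8° in the grip around the jaw axis during the rocking. I allowed for this in the tilt figure, and it had stopped by the end.
  - The plugs lie as three along the gate wall plus one, not as a square cluster.
  - My early tilt test could not be fully undone, so I gripped the handle with the tool leaning about 7°.

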